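# Close the draw latch of a circuit-board test jig

### The job

The board under test is not yet pressed onto the contacts of the test jig. Hook the latch's steel loop over the keeper on the sliding carriage, then press the lever down flat, past centre, so that the latch holds the carriage home by itself. Let go of everything and leave the other things on the bench where they are.

Things in the scene. Friction and masses are not known exactly. Their poses are not given: they have to be found in the camera images.
- jig: Board test jig, fixed to the bench: grey metal base plate 140 x 300 x 12 mm. Origin: centre of its underside; x along its short side, y along its long side towards the keeper end, z up. The draw latch lies on its middle line (x = 0) and all its parts move in the y-z plane. From the pivot the flat lever points to -y over a rubber rest, the loop to +y over the green board.
- pivot (a point): Hinge axis of the lever (parallel to jig x), at jig (0, -35, 52) mm, on top of a small block. Below and beyond it to +y, the contact block and board stay 14 mm or more below this height near the middle line.
- lever (a joint): Lever angle: 0 = flat (its stop), 1.57 = upright, to 2.3 (leaning to the keeper). Steel plate 34 mm wide (jig x), 110 mm long from the pivot. It stays where it is left (friction 0.12 N m). Loop hooked, 5 to 10 N near its end closes it; above 0.4 rad the spring drives it back up, below it snaps flat.
- lever_end (a point): Where to push: middle of the lever's outer face, 95 mm from the pivot along the lever and 10 mm outside the pivot axis. That face is up when the lever is flat and faces the keeper when upright. A small lip stands up 8 mm at the lever's end, from 107 mm on.
- pin (a point): Hinge of the loop on the lever: 30 mm from the pivot, turning with the lever. In the jig's y, z it lies at pivot + 30 mm x (-cos(lever - 0.4), sin(lever - 0.4)). Origin of the loop.
- loop (a joint): Angle of the loop on the lever. Loop: frame of 8 mm round steel bar, side legs 56 mm apart, cross bar 148 mm from the pin. The slope from pin up to cross bar is loop - lever + 0.08 rad. Stiff hinge: it stays where it is left (friction 0.09 N m), so a bar that is not under the keeper's lip rides up as the lever goes down.
- bar (a point): Centre of the loop's cross bar (8 mm thick, 64 mm long, parallel to jig x): the part that goes behind the keeper.
- tongue (a point): Grip point on the loop's pull tongue: steel plate 32 mm wide (jig x), 6 mm thick, 55 mm long, from the middle of the cross bar, tilted 45 degrees up from the plane of the loop when hooked (its slope is loop - lever + 0.79 rad). The point is 38 mm from the bar. Pinch it across its 32 mm width; the loop may turn between the fingers.
- seat (a point): On the carriage, axes as the jig's: where the centre of the cross bar lies when hooked, against the keeper's far face (which is 4 mm to -y of this point) and on its pad (4 mm below). It is at the pivot's height, 120 mm plus the carriage's value to +y of the pivot.
- lip (a point): Outer top edge of the keeper's lip. Keeper: dark steel post 30 mm wide (jig x) with a 5 mm thick lip on top, which reaches 2 mm to +y beyond the seat; lip top 13 mm, underside 8 mm above the seat. To hook: bar over the lip, down behind it (bar centre over 6 mm to +y of the seat), then back in under the lip.
- pad (a point): Outer end of the top of the keeper's pad: a 28 mm wide steel strip from the post to 30 mm to +y of the seat, 4 mm below the seat's height. Either side of it the carriage is 16 mm lower.
- carriage (a joint): Slide of the carriage along jig y: 0 = home on the contacts, 0.008 m = open, pushed out by a spring (15 N open, 27 N home). Nothing but the closed latch holds it home.
- screwdriver: Bystander: screwdriver 190 mm long, black handle, lying loose. Leave alone.
- solder_reel: Bystander: grey reel, 60 mm wide, 46 mm high, standing loose. Leave alone.
- parts_tray: Bystander: black divided tray 130 x 100 x 30 mm, loose. Leave alone.
- meter: Bystander: grey hand-held meter 150 x 80 x 36 mm, lying loose. Leave alone.

How it is judged:
By the outcome, as a careful person would: the job done as asked, in the order asked, and still so for the second after the job is handed in, with the robot touching nothing.
It also fails if it takes over 51 s, if anything falls off the work surface, if the arm or the gripper's body presses on something with over 40 N, if the wrist force passes 120 N, or if a joint passes its speed limit or range.

### The arm

A 6-joint arm with a two-finger parallel gripper is mounted at the origin on the work surface. World frame = base frame: x ahead of the robot, y to its left, z up, the work surface at z = 0. Lengths are in mm, angles in rad, forces in N, time in s.
With the tool pointing down it reaches from about 325 to 900 mm from the base axis. Payload 3.5 kg.
Tool frame: the origin (TCP) lies between the finger pads; the fingertips stand 8 mm ahead of it and the grasp point (between the pads) lies 11 mm behind it (arm.tcp_to_tips is the distance from the TCP to the fingertips, in mm); x points along the fingers, z is the direction in which the jaws open and shut, and the axes are right-handed (so a half turn about x gives the same grasp; the last joint's range is limited). The gripper opens to 85 mm and grips with 20 to 120 N. Pads are 22 mm wide; open, the fingers measure 114 mm over their backs; the gripper's body (76 mm by 85 mm) begins 54 mm behind the grasp point. The pads swing forward as they close: fully open they stand 13 mm farther back than shut.
Start: joints at [1.206, 0.276, -0.026, 1.268, 0, 1.467], TCP at [161.769, 603.699, 218.813] pointing down, gripper open.
Joint ranges: [-3.12, 3.12], [-0.85, 1.88], [-1.08, 1.24], [-1.95, 2.15], [-1.57, 1.53], [-3.14, 3.14]. Speed limits (rad/s): [2.57, 2.57, 3.14, 3.14, 3.14, 3.14].

### API

Orientations are given as [roll, pitch, yaw] about the fixed x, y, z axes, in that order (R = Rz(yaw) Ry(pitch) Rx(roll)).
In Python, from cell import arm gives the robot as it stands.
- The arm moves only by the tool step_arm, never from a script. Its argument "commands" is a list of rows, each a list of 5 numbers: the opening in per cent of the stroke, from 0 (shut) to 100 (fully open), then the shift along the tool's x, y, z in m, then the turn about the tool's x in degrees. In form: [[jaw, x, y, z, twist], ...]. A call has 1 to 12 rows; each row is the pose to reach, as a shift and turn from the pose commanded when the call began, along the tool's axes at that moment; what a row does not reach only later rows make up. A row lasts 1/12 s, in which the tool goes at most 41.7 mm and 7.16 degrees, less where a joint would pass 70% of its speed; a pose out of reach is approached as far as the arm can. A call with a gripper value outside its range is refused whole. The fingers move at their own pace and stop on an object; "grip_force" is the grip in N (left out, the last holds). Time passes only in rows, so rows that repeat a pose let the fingers close. It gives the time, the measured TCP pose, the force and the opening at its end, in the units of the state.
- arm.get_state(): the state, without advancing time (a new reading comes with each control period).
- arm.get_image(name): name is "scene" or "side" or "wrist"; returns (picture, depth): 480x640x3 uint8, blue, green, red; 480x640 float32, mm along the optical axis (not along the pixel's ray), 0 where there is no reading.
- arm.camera_info(name): a dict with "mtx" (3x3 intrinsics, pixels), "R" (3x3) and "t" (3): a world point X has camera coordinates R X + t. Camera axes: x right, y down, z forward; pixel columns grow to the right and rows downward; lengths in mm; the calibration is good to about 2 mm. A picture is of the moment at which its call begins: read the wrist's pose just before it. camera_info takes no time and is no camera call; for the wrist camera it gives the pose at the moment of the call.
- arm.close_job(): hands the job in, once; it reports no verdict.
The state is a dict: "time_s": time; "q": joint angles; "joint_velocities": joint speeds; "joint_torque": joint torques, N m; "tcp_pos": TCP position; "orientation": TCP orientation; "contact_force": force on the tool from outside, world axes, zero at the start; "ft_torque": the same for the moment, N m; "finger_gap": finger opening in mm.
Only numpy, scipy, OpenCV 4.12 (cv2) and the standard library are available. Lean on these libraries where they do the work, as an engineer would, in place of code of your own. Each camera call takes 0.05 s, during which the arm holds its last target.

## Working session

There is one attempt and no reset: what is moved stays moved. The work goes in short steps, Python scripts to look and compute and a tool call to move; the robot and the scene stay as the last step left them, time stands still between calls to the robot, and variables do not carry over. Pictures are saved under pics/ and viewed, and the job is handed in when it is done.

Besides the shell and the picture viewer there is one more tool, called after "Emit:" as name(argument=value, ...) on one line, values as JSON. step_arm: Moves the arm, as the interface text tells. Its arguments: {"type":"object","properties":{"commands":{"type":"array"},"grip_force":{"type":"number"}},"required":["commands"]}

```bash
ls; mkdir -p pics; python3 - <<'E'
from cell import arm
import cv2,numpy as np
print(arm.get_state())
for n in ("scene","side","wrist"):
    ci=arm.camera_info(n)
    im,d=arm.get_image(n); cv2.imwrite(f"pics/{n}0.png",im); np.savez(f"pics/{n}0.npz",d=d,im=im,**ci)
    print(n,ci)
E
```

```text
pics
{'time_s': 0.0, 'q': array([ 1.20558693e+00,  2.77144832e-01, -2.78846844e-02,  1.26800830e+00,
        3.41210951e-05,  1.46749006e+00]), 'joint_velocities': array([-0.0004028 , -0.00037182, -0.0014936 , -0.00278022,  0.00082489,
        0.0005368 ]), 'joint_torque': array([ 9.68271070e-05, -4.45508373e+01,  2.95206892e+01,  1.64823473e-02,
       -2.76305724e-05,  4.98712325e-06]), 'tcp_pos': array([161.47714928, 602.94278348, 217.65060067]), 'orientation': array([ 3.02306505,  1.56855458, -1.95122709]), 'contact_force': array([ 0.41007175, -0.51210872, -0.39028353]), 'ft_torque': array([-0.00337776,  0.04872439, -0.06265871]), 'finger_gap': 85.38488675208899}
scene {'mtx': array([[451.27963874,   0.        , 317.78262324],
       [  0.        , 451.27963874, 240.80741407],
       [  0.        ,   0.        ,   1.        ]]), 'R': array([[-0.07849087,  0.99681739, -0.01393795],
       [ 0.79304221,  0.05396115, -0.60677199],
       [-0.60408877, -0.05867945, -0.79475373]]), 't': array([  67.65092705, -416.24622241, 1311.94135266])}
side {'mtx': array([[591.79881363,   0.        , 319.69327885],
       [  0.        , 591.79881363, 250.83256893],
       [  0.        ,   0.        ,   1.        ]]), 'R': array([[ 0.74427011, -0.66765265, -0.01737657],
       [-0.50655539, -0.54734732, -0.66619258],
       [ 0.43527422,  0.50462942, -0.7455773 ]]), 't': array([-437.65143594,  348.06626021, 1171.78012274])}
wrist {'mtx': array([[411.57042097,   0.        , 320.1392213 ],
       [  0.        , 411.57042097, 239.48559005],
       [  0.        ,   0.        ,   1.        ]]), 'R': array([[ 0.2589125 ,  0.96589767, -0.00244906],
       [ 0.93348554, -0.24957135,  0.25752454],
       [ 0.24813114, -0.06896249, -0.96626866]]), 't': array([-624.10589859,  -34.4282556 ,  378.75513321])}
```

View pics/scene0.png

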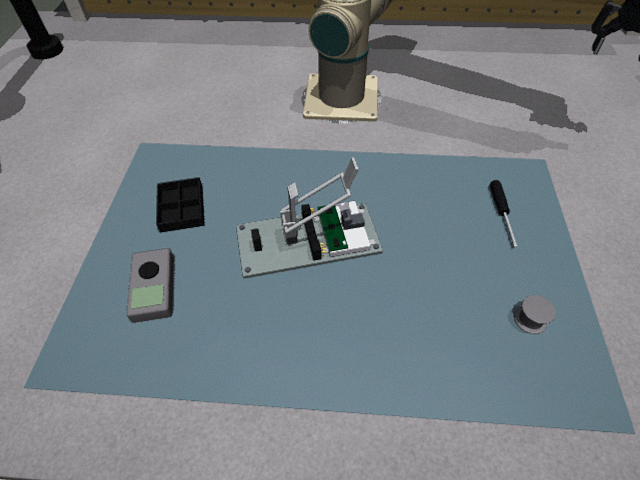

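View pics/side0.png

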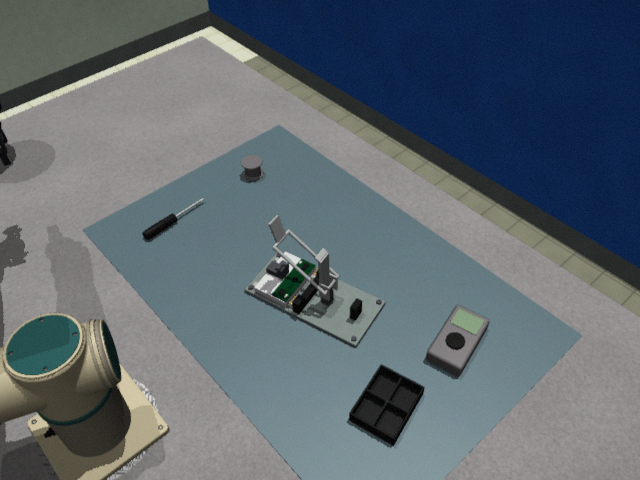

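View pics/wrist0.png

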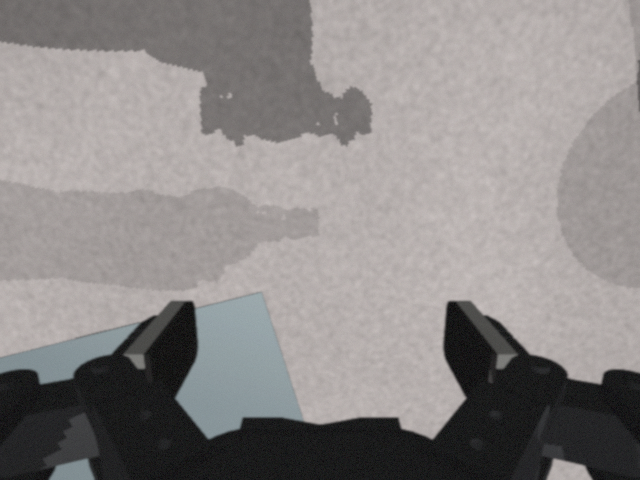

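```bash
python3 - <<'E'
import cv2
a=cv2.imread("pics/scene0.png")[145:285,225:395]; cv2.imwrite("pics/sc0.png",cv2.resize(a,None,fx=4.7,fy=4.25,interpolation=2) if 0 else cv2.resize(a,(680,560),interpolation=2))
a=cv2.imread("pics/side0.png")[205:355,235:395]; cv2.imwrite("pics/sd0.png",cv2.resize(a,(640,600),interpolation=2))
E
```

```text
(no output)
```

View pics/sc0.png

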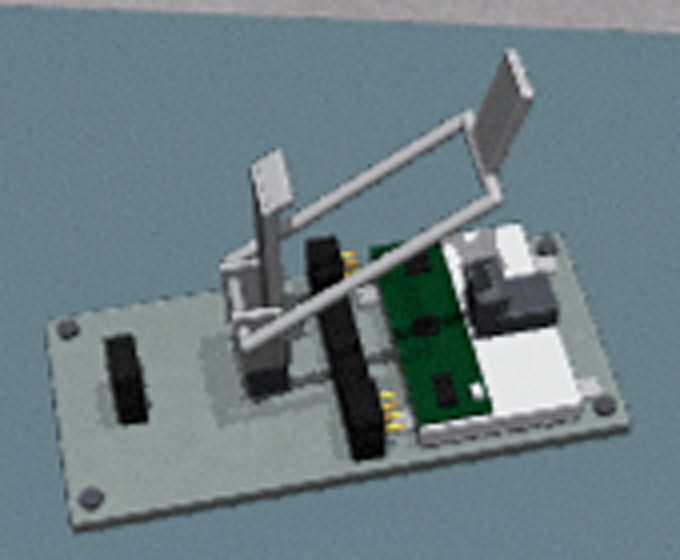

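View pics/sd0.png

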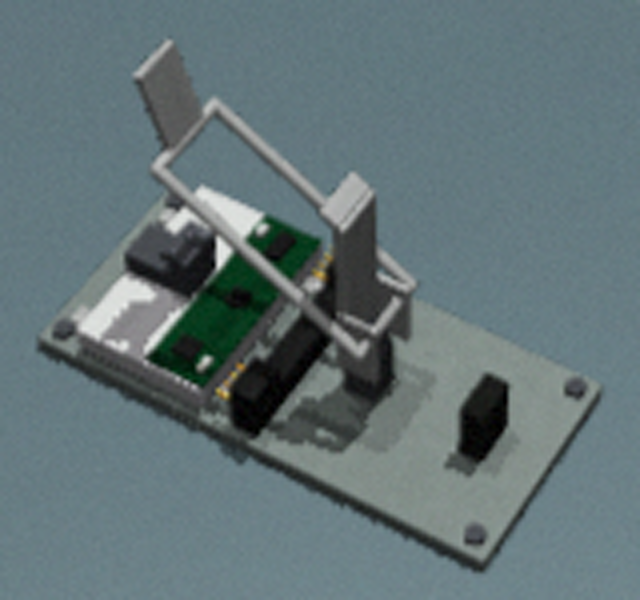

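```bash
cat > fit.py <<'E'
import numpy as np
from scipy.optimize import least_squares
P0=np.array([-35.,52.])
def kin(lever,loop):
    pin=P0+30*np.array([-np.cos(lever-.4),np.sin(lever-.4)])
    s=loop-lever+.08; bar=pin+148*np.array([np.cos(s),np.sin(s)])
    t=loop-lever+.79; u=np.array([np.cos(t),np.sin(t)])
    return pin,bar,bar+38*u,bar+55*u
def tow(p,j):
    c,s=np.cos(p[2]),np.sin(p[2]); j=np.asarray(j,float)
    return np.array([p[0]+c*j[0]-s*j[1],p[1]+s*j[0]+c*j[1],j[2]])
def proj(ci,X):
    c=ci['R']@X+ci['t']; q=ci['mtx']@c; return q[:2]/q[2]
E
cat > f0.py <<'E'
from fit import *
S=np.load('pics/scene0.npz');D=np.load('pics/side0.npz')
def pts(p):
    pin,bar,_,tip=kin(p[3],p[4]); J=lambda x,a:(x,a[0],a[1])
    return {'A':(-70,-150,12),'B':(70,-150,12),'C':(70,150,12),'D':(-70,150,12),
     'b-':J(-28,bar),'b+':J(28,bar),'t-':J(-16,tip),'t+':J(16,tip),'p-':J(-28,pin),'p+':J(28,pin)}
def sc(x,y):return (225+x/4,145+y/4)
def sd(x,y):return (235+x/4,205+y/4)
ob=[(S,'A',sc(48,322)),(S,'B',sc(72,520)),(S,'C',sc(628,422)),(S,'D',sc(560,235)),
(S,'b-',sc(470,118)),(S,'b+',sc(495,196)),(S,'t-',sc(513,52)),(S,'t+',sc(530,95)),(S,'p-',sc(227,265)),(S,'p+',sc(246,342)),
(D,'A',sd(482,565)),(D,'B',sd(600,388)),(D,'D',sd(40,342)),(D,'b+',sd(213,105)),(D,'b-',sd(160,165)),(D,'t+',sd(170,42)),(D,'t-',sd(138,75)),(D,'p+',sd(408,285)),(D,'p-',sd(365,350))]
def res(p):
    q=pts(p); return np.concatenate([proj(c,tow(p,q[k]))-o for c,k,o in ob])
r=least_squares(res,[500,-20,0,1.6,1.9])
print(r.x,np.sqrt(np.mean(r.fun**2)))
for (c,k,o),e in zip(ob,r.fun.reshape(-1,2)): print(k,e.round(1))
p=r.x; pin,bar,ton,tip=kin(p[3],p[4]);print('bar',bar,'ton',ton,tow(p,(0,*ton)),'slope',p[4]-p[3]+.79)
E
python3 f0.py
```

```text
[ 5.26372646e+02 -4.96302885e+01  2.83487156e-01  1.57594798e+00
  2.03854764e+00] 0.8582396904686515
A [-1.4 -1.5]
B [-1.   0.3]
C [ 0.4 -0.3]
D [-0.1 -1.2]
b- [-0.9  0.2]
b+ [-0.2  0.8]
t- [-0.5 -0.3]
t+ [-0.4  0.5]
p- [-0.  -0.8]
p+ [-0.5  0.3]
A [ 0.2 -1.1]
B [ 1.  -1.5]
D [-1.2 -2.1]
b+ [ 0.2 -0.4]
b- [-1.   0.7]
t+ [-0.2 -1.1]
t- [-0.8 -0.1]
p+ [ 0.8 -0.5]
p- [-1.7  0.4]
bar [ 80.20259629 156.11351953] ton [ 92.09105831 192.20596293] [500.61428787  38.78503829 192.20596293] slope 1.2525996583940942
```

```bash
cat > tool.py <<'E'
from fit import *
from cell import arm
from scipy.spatial.transform import Rotation as Ro
P=np.array([526.37,-49.63,0.2835])
def R(st): return Ro.from_euler('xyz',st['orientation']).as_matrix()
def jig(p,w):
    d=np.array(w)-[p[0],p[1],0]; c,s=np.cos(p[2]),np.sin(p[2]); return np.array([c*d[0]+s*d[1],-s*d[0]+c*d[1],d[2]])
E
python3 - <<'E'
from tool import *
st=arm.get_state(); A=R(st); print(A.round(4))
ci=arm.camera_info('wrist'); print('cam in tool',A.T@(-ci['R'].T@ci['t']-st['tcp_pos']))
jx=tow([0,0,P[2]],(1,0,0)); 
# twist about tool x to bring tool z to jx or -jx
for s in(1,-1):
    v=A.T@(s*jx); print(s,np.degrees(np.arctan2(-v[1],v[2])), 'tool y would be', None)
tgt=tow(P,(0,92.1,192.2)); print('tongue',tgt)
g=tgt+A[:,0]*11; print('TCP shift tool',A.T@(g-st['tcp_pos']))
g2=g.copy();g2[2]+=60;print('TCP shift +60',A.T@(g2-st['tcp_pos']))
E
```

```text
[[-6.000e-04 -9.659e-01  2.588e-01]
 [-1.600e-03  2.588e-01  9.659e-01]
 [-1.000e+00  2.000e-04 -1.700e-03]]
cam in tool [-155.55295067   64.16851807    0.44960413]
1 58.75605808308653 tool y would be None
-1 -121.24394191691349 tool y would be None
tongue [500.60800507  38.79358066 192.2       ]
TCP shift tool [  37.41533525 -473.58042156 -457.27978319]
TCP shift +60 [ -22.58457306 -473.57067603 -457.38422371]
```

Emit:
step_arm(commands=[[100,-0.022,-0.04,-0.039,7],[100,-0.022,-0.08,-0.077,14],[100,-0.022,-0.12,-0.116,21],[100,-0.022,-0.16,-0.154,28],[100,-0.022,-0.2,-0.193,35],[100,-0.022,-0.24,-0.232,42],[100,-0.022,-0.28,-0.27,49],[100,-0.022,-0.32,-0.309,56],[100,-0.022,-0.36,-0.347,58.8],[100,-0.022,-0.4,-0.386,58.8],[100,-0.022,-0.4,-0.386,58.8],[100,-0.022,-0.4,-0.386,58.8]])

```text
time_s: 1.15
tcp_pos: [418.2, 175.9, 240.8]
orientation: [0.199, 1.571, 0.481]
contact_force: [0.8, 1.8, -0.3]
finger_gap: 85.5
```

```bash
cat > go.py <<'E'
from tool import *
import sys
# target grasp point in jig coords
def info(t,off=11):
    st=arm.get_state(); A=R(st); print('TCP jig',jig(P,st['tcp_pos']).round(1),'grasp',jig(P,st['tcp_pos']-off*A[:,0]).round(1),'F',st['contact_force'].round(1),'gap',round(st['finger_gap'],1),'t',round(st['time_s'],2))
    J=np.array([[np.cos(P[2]),np.sin(P[2]),0],[-np.sin(P[2]),np.cos(P[2]),0],[0,0,1]])
    print('axes in jig\n',(J@A).round(3))
    g=tow(P,t)+A[:,0]*off; print('shift',(A.T@(g-st['tcp_pos'])).round(1))
if __name__=='__main__': info([float(v) for v in sys.argv[1:4]])
E
python3 go.py 0 92.1 252
```

```text
TCP jig [-40.8 246.8 240.8] grasp [-40.8 246.8 251.8] F [ 0.8  1.8 -0.3] gap 85.5 t 1.15
axes in jig
 [[ 0.     0.001  1.   ]
 [ 0.     1.    -0.001]
 [-1.     0.     0.   ]]
shift [  -0.2 -154.7   40.9]
```

Emit:
step_arm(commands=[[100,0,-0.038,0.01,0],[100,0,-0.077,0.02,0],[100,0,-0.116,0.031,0],[100,0,-0.155,0.041,0],[100,0,-0.155,0.041,0],[100,0,-0.155,0.041,0],[100,0,-0.155,0.041,0]])

```text
time_s: 1.73
tcp_pos: [499.8, 40.6, 240.3]
orientation: [2.512, 1.569, 2.794]
contact_force: [-0.8, 1.5, 0.3]
finger_gap: 85.6
```

```bash
python3 go.py 0 92.1 192.2; cat > snap.py <<'E'
import sys,cv2,numpy as np
from cell import arm
n,k=sys.argv[1:3]; box=[int(v) for v in sys.argv[3:7]]
ci=arm.camera_info(n); im,d=arm.get_image(n); np.savez(f"pics/{k}.npz",d=d,im=im,**ci)
if box:
    x0,y0,x1,y1=box; im=im[y0:y1,x0:x1]; f=min(800/im.shape[1],600/im.shape[0]); im=cv2.resize(im,None,fx=f,fy=f,interpolation=2); print('scale',f)
cv2.imwrite(f"pics/{k}.png",im)
E
python3 snap.py wrist w1
```

```text
TCP jig [ -0.3  94.  240.3] grasp [ -0.3  94.  251.3] F [-0.8  1.5  0.3] gap 85.6 t 1.73
axes in jig
 [[-0.001  0.002  1.   ]
 [ 0.001  1.    -0.002]
 [-1.     0.001 -0.001]]
shift [59.1 -2.   0.4]
```

View pics/w1.png

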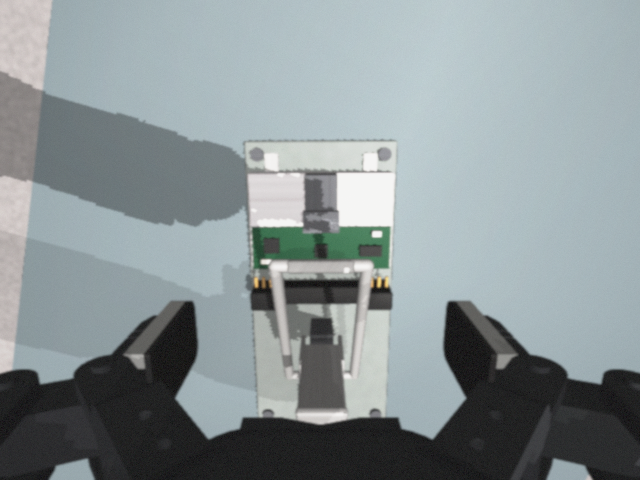

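```bash
python3 - <<'E'
from tool import *
W=np.load('pics/w1.npz'); p=P
pin,bar,ton,tip=kin(1.576,2.0385)
for n,j in dict(D=(-70,150,12),C=(70,150,12),bl=(-32,*bar),br=(32,*bar),tl=(-16,*tip),tr=(16,*tip),pl=(-28,*pin),pr=(28,*pin),lipL=(-15,95,65),lipR=(15,95,65),padL=(-14,123,48),padR=(14,123,48)).items(): print(n,proj(W,tow(p,j)).round(1))
E
python3 - <<'E'
import cv2
a=cv2.imread('pics/w1.png')[120:400,220:420];cv2.imwrite('pics/w1c.png',cv2.resize(a,None,fx=2.14*1,fy=2.14,interpolation=2))
E
```

```text
D [242.6 140.2]
C [397.  139.9]
bl [267. 263.]
br [371.6 262.9]
tl [285.4 262.8]
tr [352.2 262.7]
pl [287.8 374. ]
pr [352.1 374. ]
lipL [301.3 210.9]
lipR [338.1 210.8]
padL [303.  174.2]
padR [336.4 174.1]
```

View pics/w1c.png

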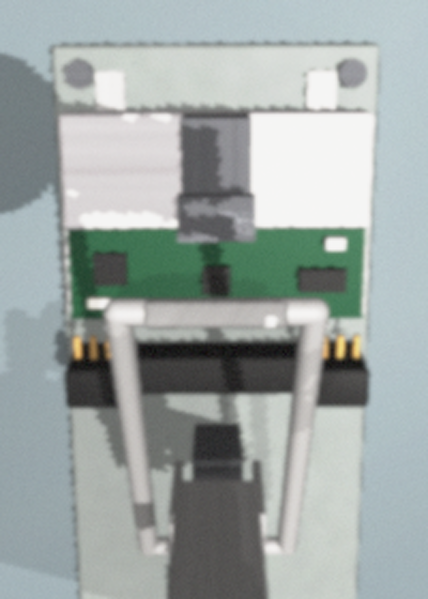

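Emit:
step_arm(commands=[[100,0.03,-0.002,0,0],[100,0.059,-0.003,0,0],[100,0.059,-0.003,0,0],[100,0.059,-0.003,0,0],[60,0.059,-0.003,0,0],[42,0.059,-0.003,0,0],[30,0.059,-0.003,0,0],[20,0.059,-0.003,0,0],[20,0.059,-0.003,0,0],[20,0.059,-0.003,0,0]], grip_force=40)

```text
time_s: 2.62
tcp_pos: [500.8, 38.3, 182.3]
orientation: [1.609, 1.569, 1.892]
contact_force: [-3.0, 3.3, 3.2]
finger_gap: 30.6
```

```bash
python3 go.py 0 92.1 192.2;python3 snap.py wrist w2; python3 snap.py side s2 215 185 415 335
```

```text
TCP jig [  0.   91.5 182.3] grasp [  0.   91.5 193.3] F [-3.   3.3  3.2] gap 30.6 t 2.62
axes in jig
 [[-0.     0.001  1.   ]
 [ 0.002  1.    -0.001]
 [-1.     0.002 -0.   ]]
shift [ 1.1  0.6 -0. ]
scale 4.0
```

View pics/w2.png

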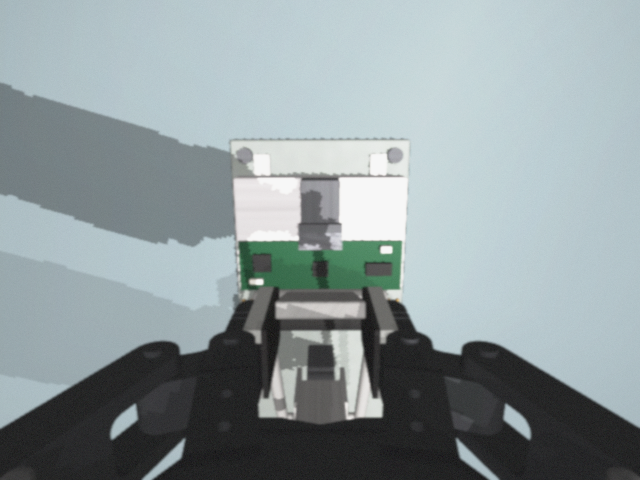

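View pics/s2.png

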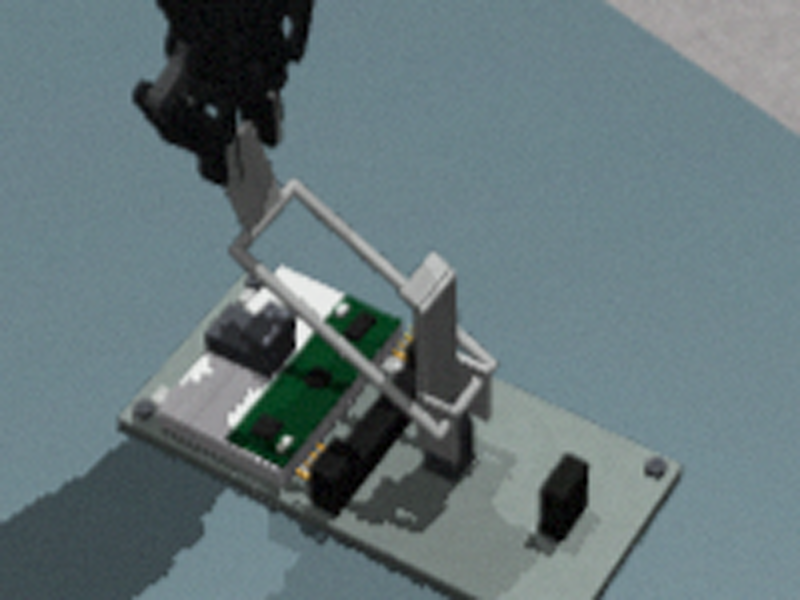

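```bash
cat > path.py <<'E'
from tool import *
from scipy.optimize import fsolve
def inv(by,bz,g=(1.8,1.5)):
    return fsolve(lambda q:kin(*q)[1]-[by,bz],g)
t0=kin(1.576,2.0385)[2]; 
def show(l,lp): 
    k=kin(l,lp); d=k[2]-t0; print(f'lever {l:.3f} loop {lp:.3f} bar {k[1].round(1)} tongue {k[2].round(1)} toolshift x {-d[1]:.1f} y {d[0]:.1f}')
if __name__=='__main__':
    for l in (1.67,1.76,1.85): show(l,2.0385+l-1.576)
    s0=2.0385-1.576
    for s in np.linspace(s0,s0-.6,5)[1:]: show(1.85,s+1.85)
    for b in ((106,75),(106,66),(106,60),(106,54),(106,52),(103,52),(100,52),(97,52),(95,52),(94,52),(93,52)): show(*inv(*b))
E
python3 path.py
```

```text
lever 1.670 loop 2.132 bar [ 82.9 157.1] tongue [ 94.8 193.2] toolshift x -1.0 y 2.7
lever 1.760 loop 2.222 bar [ 85.5 157.7] tongue [ 97.4 193.8] toolshift x -1.6 y 5.3
lever 1.850 loop 2.312 bar [ 88.1 158.2] tongue [100.  194.3] toolshift x -2.1 y 7.9
lever 1.850 loop 2.163 bar [ 98.1 138.4] tongue [115.3 172.3] toolshift x 19.9 y 23.2
lever 1.850 loop 2.013 bar [105.1 117.3] tongue [127.1 148.3] toolshift x 43.9 y 35.0
lever 1.850 loop 1.863 bar [108.8  95.5] tongue [135.2 122.8] toolshift x 69.4 y 43.1
lever 1.850 loop 1.712 bar [109.1  73.3] tongue [139.3  96.3] toolshift x 95.8 y 47.2
lever 1.740 loop 1.618 bar [106.  75.] tongue [135.8  98.5] toolshift x 93.7 y 43.7
lever 1.763 loop 1.579 bar [106.  66.] tongue [137.2  87.6] toolshift x 104.5 y 45.1
lever 1.789 loop 1.563 bar [106.  60.] tongue [138.1  80.3] toolshift x 111.9 y 46.0
lever 1.824 loop 1.556 bar [106.  54.] tongue [138.9  72.9] toolshift x 119.2 y 46.8
lever 1.838 loop 1.555 bar [106.  52.] tongue [139.2  70.5] toolshift x 121.7 y 47.1
lever 1.732 loop 1.454 bar [103.  52.] tongue [136.1  70.6] toolshift x 121.6 y 44.0
lever 1.621 loop 1.349 bar [100.  52.] tongue [133.   70.8] toolshift x 121.4 y 40.9
lever 1.502 loop 1.240 bar [97. 52.] tongue [129.8  71.2] toolshift x 121.0 y 37.7
lever 1.417 loop 1.163 bar [95. 52.] tongue [127.7  71.4] toolshift x 120.8 y 35.6
lever 1.372 loop 1.124 bar [94. 52.] tongue [126.6  71.6] toolshift x 120.6 y 34.5
lever 1.325 loop 1.083 bar [93. 52.] tongue [125.4  71.8] toolshift x 120.4 y 33.3
```

Emit:
step_arm(commands=[[20,-0.001,0.003,0,0],[20,-0.002,0.006,0,0],[20,-0.002,0.008,0,0],[20,0.009,0.016,0,0],[20,0.02,0.023,0,0],[20,0.032,0.029,0,0],[20,0.044,0.035,0,0],[20,0.056,0.039,0,0],[20,0.069,0.043,0,0],[20,0.082,0.045,0,0],[20,0.09,0.047,0,0],[20,0.09,0.047,0,0]], grip_force=25)

```text
time_s: 3.72
tcp_pos: [487.0, 84.9, 89.7]
orientation: [1.798, 1.567, 2.082]
contact_force: [-2.7, 4.2, 1.8]
finger_gap: 30.5
```

```bash
python3 go.py 0 139.2 70.5;python3 snap.py wrist w3; python3 snap.py side s3 215 185 415 335
```

```text
TCP jig [ -0.2 140.1  89.7] grasp [ -0.2 140.1 100.7] F [-2.7  4.2  1.8] gap 30.5 t 3.72
axes in jig
 [[-0.001 -0.001  1.   ]
 [ 0.004  1.     0.001]
 [-1.     0.004 -0.001]]
shift [30.2 -1.   0.2]
scale 4.0
```

View pics/w3.png

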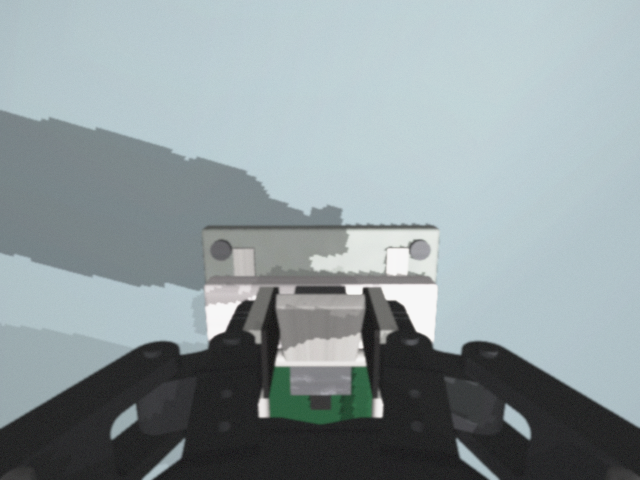

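View pics/s3.png

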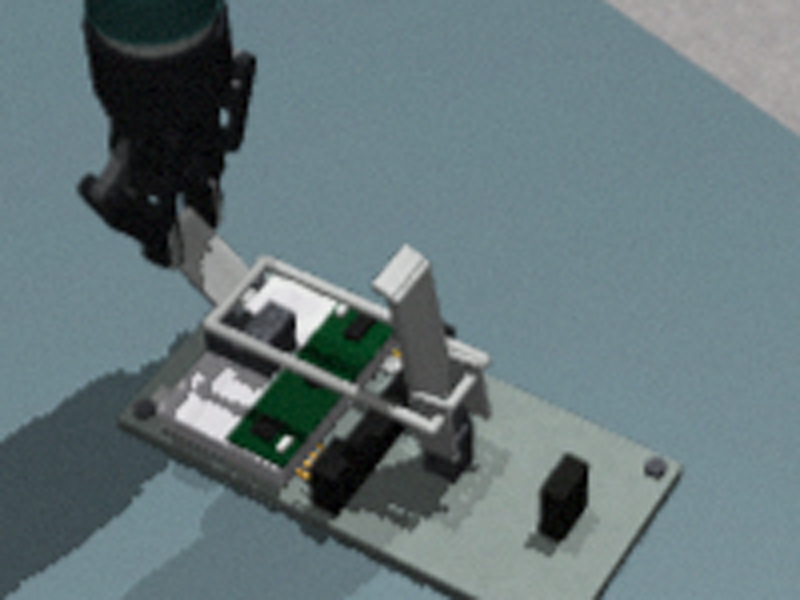

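```bash
cat > barfit.py <<'E'
from tool import *
import sys
def fit(npz,obs,g):
    D=np.load(npz)
    f=lambda q:np.concatenate([proj(D,tow(P,(x,*kin(*q)[i])))-o for x,i,o in obs])
    r=least_squares(f,g); print(r.x,'bar',kin(*r.x)[1].round(1),'ton',kin(*r.x)[2].round(1),'res',r.fun.round(1))
E
python3 - <<'E'
from barfit import *
s=lambda x,y:np.array([215+x/4,185+y/4])
fit('pics/s3.npz',[(28,1,s(265,262)),(-28,1,s(210,325)),(28,0,s(487,360)),(-28,0,s(436,425))],[1.85,1.72])
fit('pics/s2.npz',[(28,1,s(293,187)),(-28,1,s(238,247)),(28,0,s(490,367)),(-28,0,s(442,429))],[1.58,2.04])
E
```

```text
[1.69056401 1.58620391] bar [104.7  77.2] ton [134.1 101.3] res [ 0.4 -0.1  0.2 -0.  -0.2 -0.1 -0.7  0.7]
[1.55035391 2.00774518] bar [ 79.9 155.1] ton [ 92.  191.2] res [ 0.4 -0.6 -0.4  0.6  0.5 -0.7 -0.6  0.9]
```

Emit:
step_arm(commands=[[20,0.008,0,0,0],[20,0.015,0,0,0],[20,0.021,0,0,0],[20,0.024,0,0,0],[20,0.024,0,0,0],[20,0.024,0,0,0]])

```text
time_s: 4.32
tcp_pos: [487.1, 84.8, 67.1]
orientation: [1.726, 1.566, 2.01]
contact_force: [-4.5, 7.1, 1.8]
finger_gap: 30.7
```

```bash
python3 go.py 0 139.2 70.5; python3 snap.py side s4 215 185 415 335;python3 snap.py scene c4 265 145 395 242
```

```text
TCP jig [-1.00e-01  1.40e+02  6.71e+01] grasp [-1.00e-01  1.40e+02  7.81e+01] F [-4.5  7.1  1.8] gap 30.7 t 4.32
axes in jig
 [[-0.001 -0.     1.   ]
 [ 0.005  1.     0.   ]
 [-1.     0.005 -0.001]]
shift [ 7.6 -0.8  0.1]
scale 4.0
scale 6.153846153846154
```

View pics/s4.png

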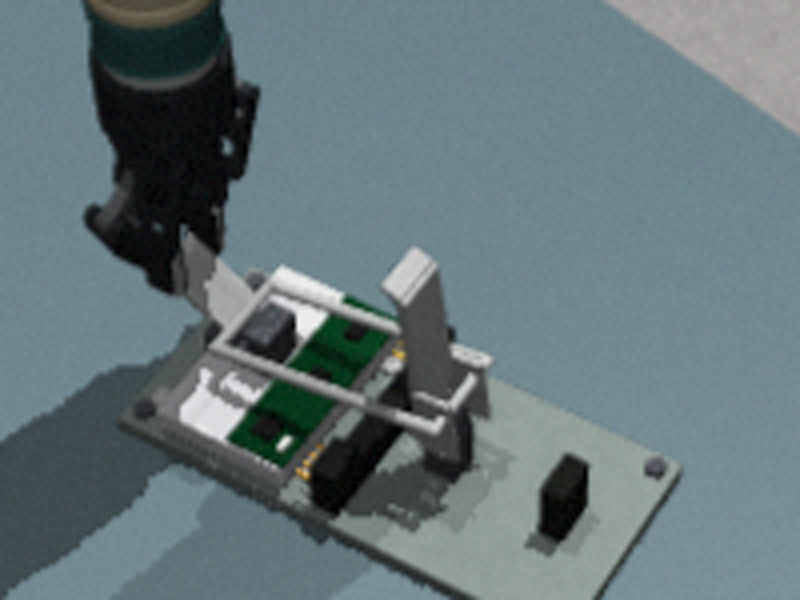

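View pics/c4.png

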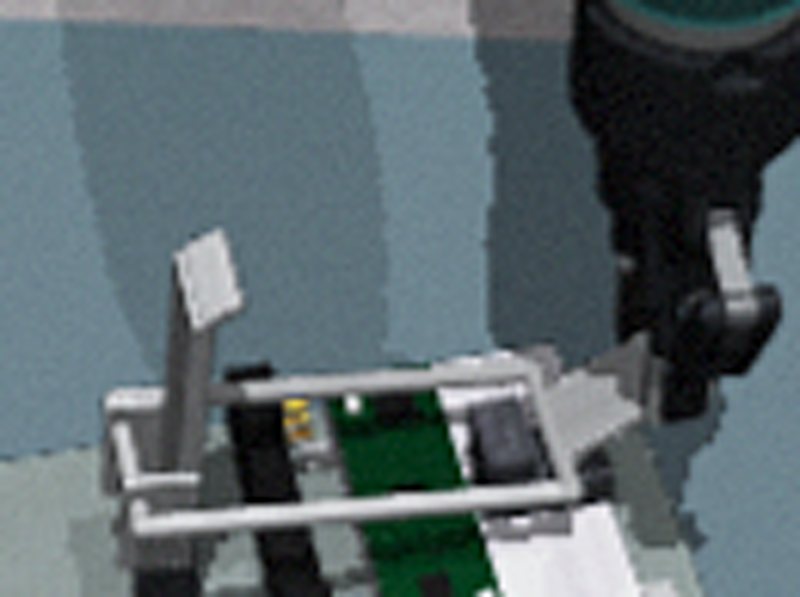

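```bash
python3 - <<'E'
from tool import *
D=np.load('pics/s4.npz');C=np.load('pics/c4.npz')
s=lambda x,y:np.array([215+x/4,185+y/4]); c=lambda x,y:np.array([265+x/6.1538,145+y/6.1538])
ob=[(D,28,s(273,275)),(D,-28,s(217,346)),(C,-28,c(532,364)),(C,28,c(573,492))]
f=lambda q:np.concatenate([proj(k,tow(P,(x,q[0],q[1])))-o for k,x,o in ob])
r=least_squares(f,[105,60]);print(r.x,r.fun.round(1))
ob=[(D,28,s(487,358)),(D,-28,s(438,427)),(C,-28,c(112,402)),(C,28,c(142,524))]
r=least_squares(f,[-40,80]);print('pin',r.x,r.fun.round(1))
for x,y,z in ((-15,95,65),(15,95,65),(-15,95,60),(-14,123,48)): print(proj(D,tow(P,(x,y,z))),(proj(D,tow(P,(x,y,z)))-[215,185])*4,(proj(C,tow(P,(x,y,z)))-[265,145])*6.15)
E
```

```text
[103.63610036  61.83343494] [-0.8  1.2 -0.6 -0.7 -0.5  0.4 -0.5 -0.8]
pin [-43.6179126   80.91822889] [-0.1  0.4 -1.1  0.3 -0.1 -0.5 -0.6  0. ]
[274.88682797 267.63296817] [239.54731188 330.53187267] [514.1953939  391.51860866]
[282.27398528 259.1422098 ] [269.09594113 296.5688392 ] [535.66697391 456.05401079]
[275.04778596 269.03927845] [240.19114386 336.15711379] [513.61744411 401.02036345]
[265.78190962 267.32145449] [203.12763847 329.28581795] [589.89163494 412.66942433]
```

Emit:
step_arm(commands=[[20,0.003,0.002,0,0],[20,0.006,0.002,0,0],[20,0.008,0.002,0,0],[20,0.008,0.002,0,0],[20,0.008,0.002,0,0]])

```text
time_s: 4.83
tcp_pos: [487.0, 85.1, 59.3]
orientation: [2.13, 1.569, 2.413]
contact_force: [-4.1, 2.4, 0.3]
finger_gap: 30.2
```

```bash
python3 go.py 0 139.2 70.5
```

```text
TCP jig [-1.000e-01  1.403e+02  5.930e+01] grasp [-1.000e-01  1.403e+02  7.030e+01] F [-4.1  2.4  0.3] gap 30.2 t 4.83
axes in jig
 [[-0.001  0.001  1.   ]
 [ 0.001  1.    -0.001]
 [-1.     0.001 -0.001]]
shift [-0.2 -1.1  0.1]
```

Emit:
step_arm(commands=[[20,0.001,0,0,0],[20,0.002,0,0,0],[20,0.002,0,0,0]])

```text
time_s: 5.08
tcp_pos: [487.0, 85.0, 57.5]
orientation: [2.12, 1.569, 2.402]
contact_force: [-4.0, 3.3, 1.4]
finger_gap: 30.1
```

```bash
python3 go.py 0 139.2 70.5; python3 snap.py side s5 215 185 415 335;python3 snap.py scene c5 265 145 395 242
```

```text
TCP jig [-1.000e-01  1.403e+02  5.750e+01] grasp [-1.000e-01  1.403e+02  6.850e+01] F [-4.   3.3  1.4] gap 30.1 t 5.08
axes in jig
 [[-0.001  0.001  1.   ]
 [ 0.001  1.    -0.001]
 [-1.     0.001 -0.001]]
shift [-2.  -1.1  0.1]
scale 4.0
scale 6.153846153846154
```

View pics/s5.png

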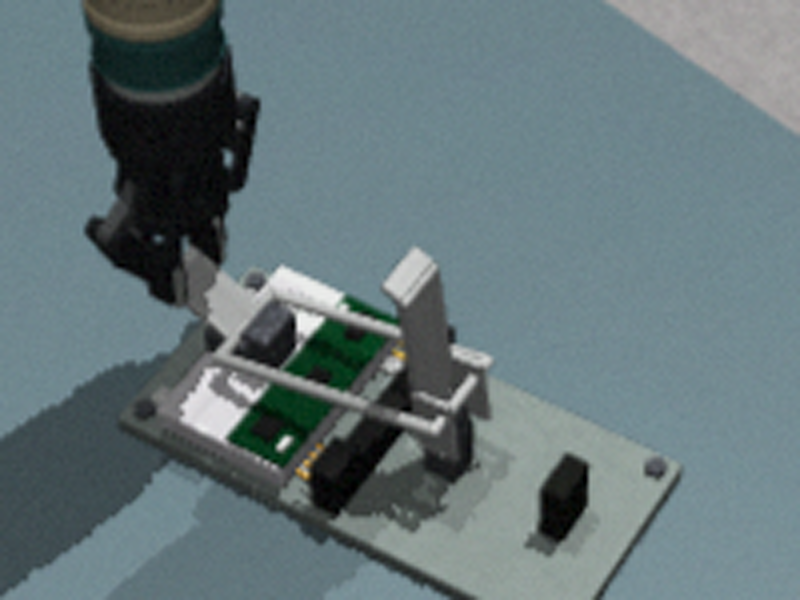

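View pics/c5.png

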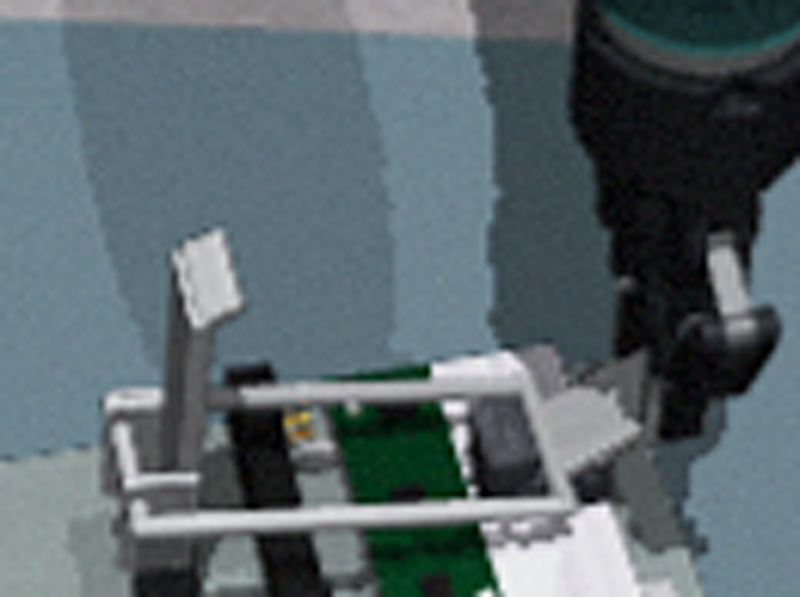

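```bash
cat > b2.py <<'E'
from tool import *
s=lambda x,y:np.array([215+x/4,185+y/4]); c=lambda x,y:np.array([265+x/6.1538,145+y/6.1538])
def bf(k,o,g=(103,55)):
    D=np.load(f'pics/s{k}.npz');C=np.load(f'pics/c{k}.npz')
    ob=[(D,28,s(*o[0])),(D,-28,s(*o[1])),(C,-28,c(*o[2])),(C,28,c(*o[3]))]
    f=lambda q:np.concatenate([proj(k,tow(P,(x,q[0],q[1])))-o for k,x,o in ob])
    r=least_squares(f,g);print(r.x,r.fun.round(1))
E
python3 - <<'E'
from b2 import *
bf(5,[(273,290),(219,357),(523,380),(566,504)])
from path import inv
E
```

```text
[101.99455341  53.2140974 ] [ 0.   0.2 -0.2 -0.8  0.1  0.6 -0.4 -0.1]
```

Emit:
step_arm(commands=[[20,0.0005,-0.002,0,0],[20,0.0005,-0.004,0,0],[20,0,-0.006,0,0],[20,0,-0.008,0,0],[20,0,-0.01,0,0],[20,0,-0.01,0,0],[20,0,-0.01,0,0]])

```text
time_s: 5.77
tcp_pos: [489.4, 76.8, 57.7]
orientation: [1.656, 1.566, 1.94]
contact_force: [-4.8, 7.2, 2.6]
finger_gap: 30.4
```

```bash
python3 go.py 0 125.4 71; python3 snap.py side s6 215 185 415 335;python3 snap.py scene c6 265 145 395 242
```

```text
TCP jig [-1.000e-01  1.317e+02  5.770e+01] grasp [-1.000e-01  1.317e+02  6.870e+01] F [-4.8  7.2  2.6] gap 30.4 t 5.77
axes in jig
 [[-0.     0.     1.   ]
 [ 0.005  1.    -0.   ]
 [-1.     0.005 -0.   ]]
shift [-2.3 -6.3  0.1]
scale 4.0
scale 6.153846153846154
```

View pics/s6.png

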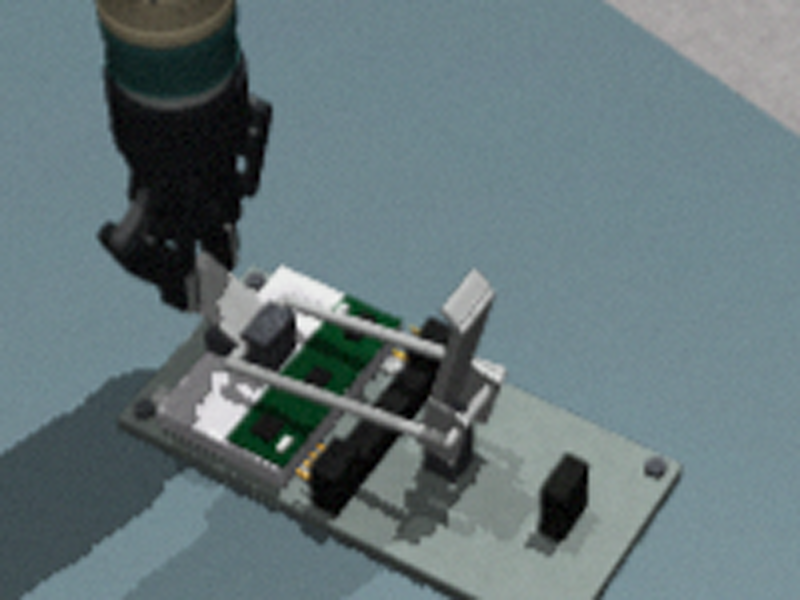

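View pics/c6.png

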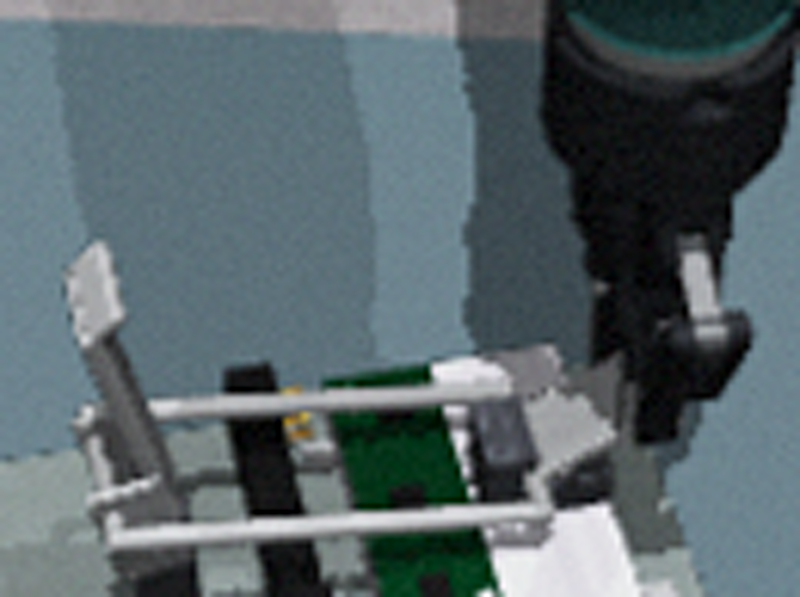

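Emit:
step_arm(commands=[[20,0,-0.001,0,0],[20,0,-0.002,0,0],[20,0,-0.002,0,0]])

```text
time_s: 6.12
tcp_pos: [489.7, 76.0, 57.9]
orientation: [1.581, 1.563, 1.865]
contact_force: [-4.6, 10.3, 4.4]
finger_gap: 30.4
```

```bash
python3 go.py 0 125.4 71; python3 - <<'E'
from b2 import *
bf(6,[(280,300),(230,365),(505,382),(543,514)])
E
```

```text
TCP jig [ -0.  130.9  57.9] grasp [ -0.  130.8  68.9] F [-4.6 10.3  4.4] gap 30.4 t 6.12
axes in jig
 [[-0.    -0.     1.   ]
 [ 0.008  1.     0.   ]
 [-1.     0.008 -0.   ]]
shift [-2.2 -5.4  0. ]
[95.06046359 50.6742581 ] [ 0.8 -0.5 -0.4 -0.9 -0.1  1.6  0.1 -0.4]
```

Emit:
step_arm(commands=[[100,0,0,0,0],[100,0,0,0,0],[100,0,0,0,0],[100,0,0,0,0],[100,0,0,0,0],[100,-0.015,0.002,0,0],[100,-0.045,0.004,0,0],[100,-0.085,0.004,0,0],[100,-0.12,0.004,0,0],[30,-0.13,0.004,0,0],[0,-0.13,0.004,0,0],[0,-0.13,0.004,0,0]])

```text
time_s: 7.12
tcp_pos: [490.3, 76.8, 187.8]
orientation: [-0.414, 1.57, -0.132]
contact_force: [0.8, -0.0, -1.2]
finger_gap: 51.5
```

```bash
python3 go.py 0 125.4 71; python3 snap.py side s7 215 185 415 335;python3 snap.py scene c7 265 145 395 242
```

```text
TCP jig [  0.7 131.5 187.8] grasp [  0.7 131.5 198.8] F [ 0.8 -0.  -1.2] gap 51.5 t 7.12
axes in jig
 [[ 0.001  0.001  1.   ]
 [-0.001  1.    -0.001]
 [-1.    -0.001  0.001]]
shift [127.9  -6.   -0.8]
scale 4.0
scale 6.153846153846154
```

View pics/s7.png

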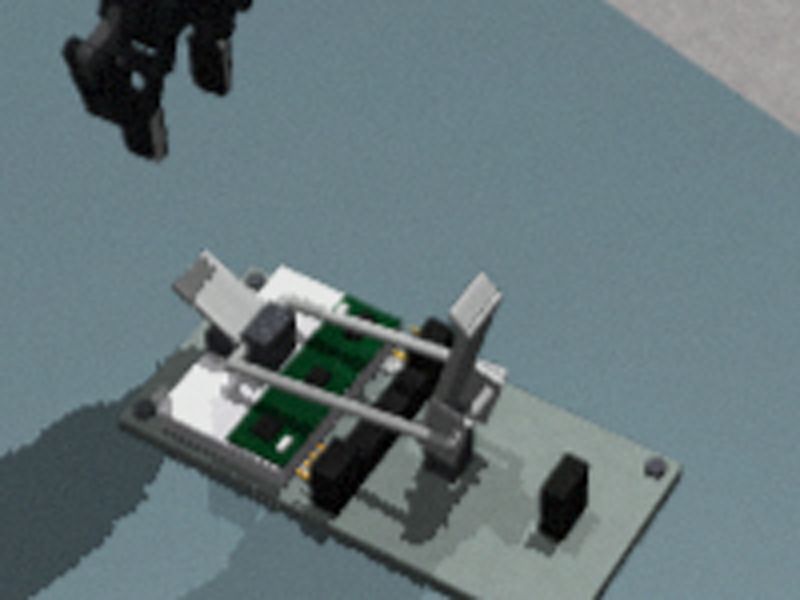

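View pics/c7.png

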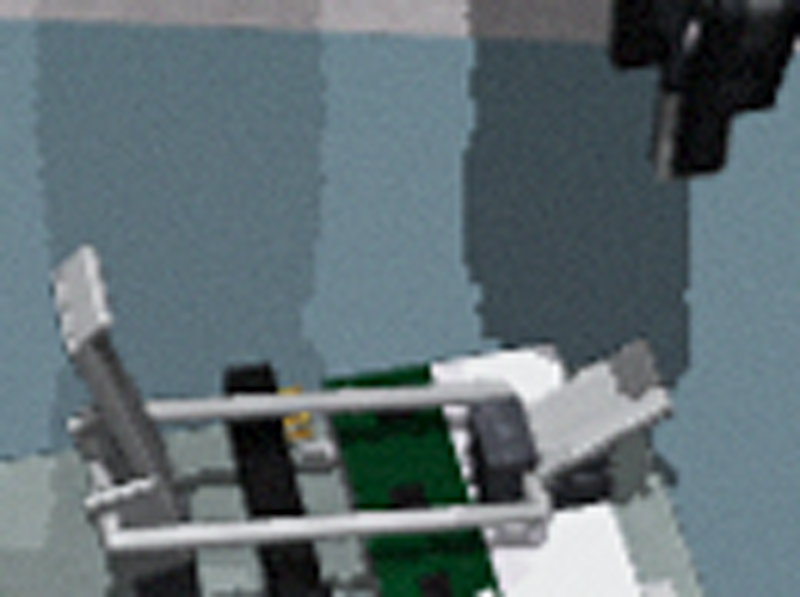

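```bash
cat > push.py <<'E'
from tool import *
st=arm.get_state(); T=jig(P,st['tcp_pos'])
def q(th,r,h): return np.array([-35-r*np.cos(th)+h*np.sin(th),52+r*np.sin(th)+h*np.cos(th)])
rc=92
for th in (1.4,1.3,1.2,1.1,1.0,.9,.8,.7,.6,.5,.4,.3,.2,.1,.05,0):
    c=q(th,rc,10); l=max(q(th,107,18)[0],q(th,110,18)[0]); lipz=q(th,107,18)[1]
    y=max(c[0],l); tcp=np.array([y+11,c[1]+8]); d=tcp-T[1:]
    print(f'{th:.2f} corner {c.round(1)} lip {l:.1f} TCP y,z {tcp.round(1)} shift x {-d[1]:.1f} y {d[0]:.1f}')
E
python3 push.py
```

```text
1.40 corner [-40.8 144.4] lip -35.4 TCP y,z [-24.4 152.4] shift x 33.3 y -156.5
1.30 corner [-50.  143.3] lip -46.3 TCP y,z [-35.3 151.3] shift x 34.4 y -167.3
1.20 corner [-59.  141.4] lip -57.0 TCP y,z [-46.  149.4] shift x 36.3 y -178.0
1.10 corner [-67.8 138.5] lip -67.5 TCP y,z [-56.5 146.5] shift x 39.2 y -188.5
1.00 corner [-76.3 134.8] lip -77.7 TCP y,z [-65.3 142.8] shift x 42.9 y -197.3
0.90 corner [-84.4 130.3] lip -87.4 TCP y,z [-73.4 138.3] shift x 47.4 y -205.4
0.80 corner [-91.9 125. ] lip -96.6 TCP y,z [-80.9 133. ] shift x 52.7 y -212.9
0.70 corner [-98.9 118.9] lip -105.2 TCP y,z [-87.9 126.9] shift x 58.8 y -219.9
0.60 corner [-105.3  112.2] lip -113.1 TCP y,z [-94.3 120.2] shift x 65.5 y -226.3
0.50 corner [-110.9  104.9] lip -120.3 TCP y,z [-99.9 112.9] shift x 72.8 y -231.9
0.40 corner [-115.8   97. ] lip -126.5 TCP y,z [-104.8  105. ] shift x 80.6 y -236.8
0.30 corner [-119.9   88.7] lip -131.9 TCP y,z [-108.9   96.7] shift x 88.9 y -240.9
0.20 corner [-123.2   80.1] lip -136.3 TCP y,z [-112.2   88.1] shift x 97.6 y -244.2
0.10 corner [-125.5   71.1] lip -139.7 TCP y,z [-114.5   79.1] shift x 106.6 y -246.5
0.05 corner [-126.4   66.6] lip -141.0 TCP y,z [-115.4   74.6] shift x 111.1 y -247.4
0.00 corner [-127.   62.] lip -142.0 TCP y,z [-116.   70.] shift x 115.7 y -248.0
```

Emit:
step_arm(commands=[[0,0,-0.036,0,0],[0,0,-0.073,-0.001,0],[0,0,-0.11,-0.001,0],[0,0,-0.145,-0.001,0],[0,0,-0.145,-0.001,0],[0,0.015,-0.145,-0.001,0],[0,0.034,-0.145,-0.001,0],[0,0.034,-0.145,-0.001,0],[0,0.034,-0.145,-0.001,0]])

```text
time_s: 7.97
tcp_pos: [526.6, -61.8, 150.9]
orientation: [2.614, 1.564, 2.897]
contact_force: [0.0, 0.5, 0.1]
finger_gap: -0.1
```

```bash
python3 push.py|sed -n '1,16p'|cut -d'T' -f2-; python3 go.py 0 0 0;python3 snap.py side s8 215 185 415 335;python3 snap.py scene c8 235 145 395 265
```

```text
CP y,z [-24.4 152.4] shift x -1.5 y -12.7
CP y,z [-35.3 151.3] shift x -0.4 y -23.6
CP y,z [-46.  149.4] shift x 1.5 y -34.3
CP y,z [-56.5 146.5] shift x 4.4 y -44.8
CP y,z [-65.3 142.8] shift x 8.1 y -53.6
CP y,z [-73.4 138.3] shift x 12.6 y -61.6
CP y,z [-80.9 133. ] shift x 17.9 y -69.2
CP y,z [-87.9 126.9] shift x 24.0 y -76.2
CP y,z [-94.3 120.2] shift x 30.7 y -82.6
CP y,z [-99.9 112.9] shift x 38.0 y -88.2
CP y,z [-104.8  105. ] shift x 45.9 y -93.1
CP y,z [-108.9   96.7] shift x 54.2 y -97.2
CP y,z [-112.2   88.1] shift x 62.8 y -100.5
CP y,z [-114.5   79.1] shift x 71.8 y -102.8
CP y,z [-115.4   74.6] shift x 76.3 y -103.7
CP y,z [-116.   70.] shift x 80.9 y -104.3
TCP jig [ -3.1 -11.7 150.9] grasp [ -3.1 -11.8 161.9] F [0.  0.5 0.1] gap -0.1 t 7.97
axes in jig
 [[-0.006  0.001  1.   ]
 [ 0.003  1.    -0.001]
 [-1.     0.003 -0.006]]
shift [161.9  11.2   4. ]
scale 4.0
scale 5.0
```

View pics/s8.png

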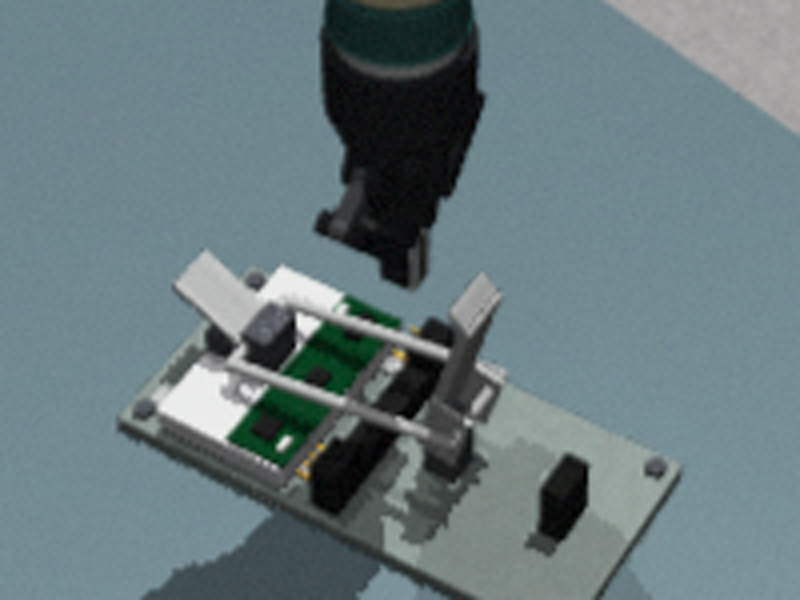

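View pics/c8.png

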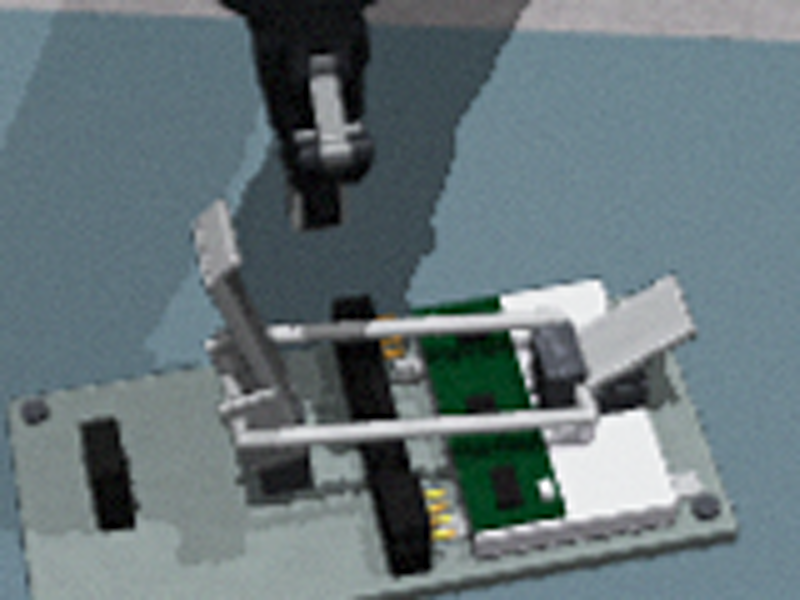

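Emit:
step_arm(commands=[[0,0,-0.012,0.003,0],[0,0,-0.024,0.003,0],[0,0.001,-0.034,0.003,0],[0,0.004,-0.045,0.003,0],[0,0.008,-0.053,0.003,0],[0,0.0125,-0.0615,0.003,0]])

```text
time_s: 8.57
tcp_pos: [551.7, -123.6, 143.5]
orientation: [-0.987, 1.565, -0.705]
contact_force: [-0.9, -0.6, 9.6]
finger_gap: -0.5
```

```bash
python3 push.py|sed -n '6,16p'|cut -d'T' -f2-; python3 go.py 0 0 0;python3 snap.py side s9 215 185 415 335;python3 snap.py scene c9 235 145 395 265
```

```text
CP y,z [-73.4 138.3] shift x 5.2 y 4.8
CP y,z [-80.9 133. ] shift x 10.5 y -2.8
CP y,z [-87.9 126.9] shift x 16.6 y -9.8
CP y,z [-94.3 120.2] shift x 23.3 y -16.2
CP y,z [-99.9 112.9] shift x 30.6 y -21.8
CP y,z [-104.8  105. ] shift x 38.5 y -26.7
CP y,z [-108.9   96.7] shift x 46.8 y -30.8
CP y,z [-112.2   88.1] shift x 55.4 y -34.0
CP y,z [-114.5   79.1] shift x 64.4 y -36.4
CP y,z [-115.4   74.6] shift x 68.9 y -37.3
CP y,z [-116.   70.] shift x 73.5 y -37.9
TCP jig [  3.6 -78.1 143.5] grasp [  3.6 -78.1 154.5] F [-0.9 -0.6  9.6] gap -0.5 t 8.57
axes in jig
 [[ 0.003  0.002  1.   ]
 [-0.005  1.    -0.002]
 [-1.    -0.005  0.003]]
shift [154.1  78.8  -4.2]
scale 4.0
scale 5.0
```

View pics/s9.png

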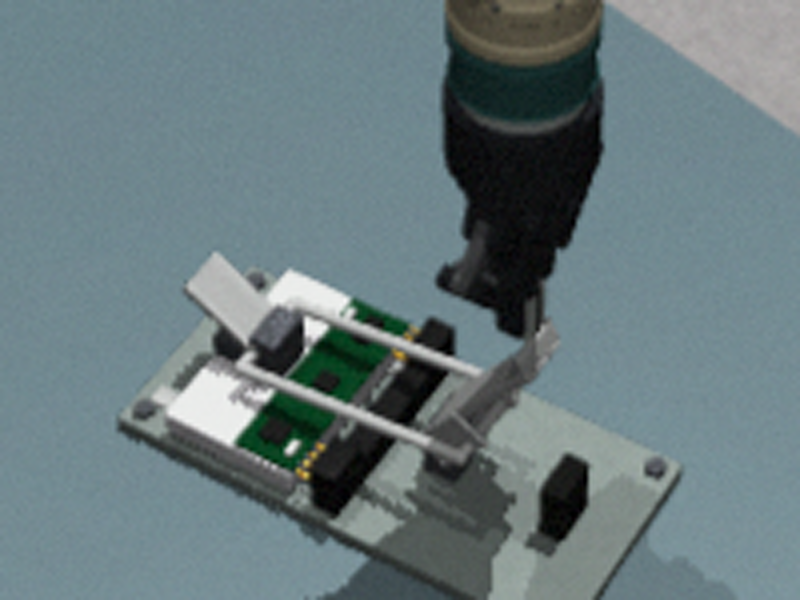

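View pics/c9.png

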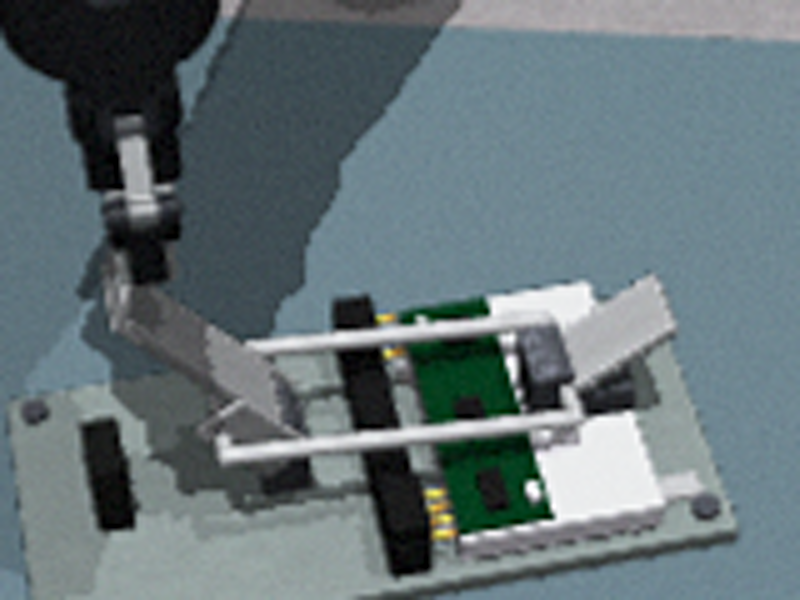

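Emit:
step_arm(commands=[[0,0.0075,0.001,-0.002,0],[0,0.0135,-0.006,-0.003,0],[0,0.02,-0.013,-0.003,0],[0,0.027,-0.019,-0.003,0],[0,0.0345,-0.0245,-0.003,0],[0,0.0425,-0.029,-0.003,0],[0,0.051,-0.0325,-0.003,0]])

```text
time_s: 9.25
tcp_pos: [556.3, -154.4, 89.7]
orientation: [-1.341, 1.569, -1.059]
contact_force: [0.4, -0.3, 3.3]
finger_gap: -0.2
```

```bash
python3 push.py|sed -n '10,16p'|cut -d'T' -f2-; python3 go.py 0 0 0;python3 snap.py side s10 215 185 415 335
```

```text
CP y,z [-99.9 112.9] shift x -23.2 y 9.1
CP y,z [-104.8  105. ] shift x -15.3 y 4.2
CP y,z [-108.9   96.7] shift x -7.0 y 0.1
CP y,z [-112.2   88.1] shift x 1.6 y -3.2
CP y,z [-114.5   79.1] shift x 10.6 y -5.5
CP y,z [-115.4   74.6] shift x 15.1 y -6.4
CP y,z [-116.   70.] shift x 19.7 y -7.0
TCP jig [  -0.5 -109.    89.7] grasp [  -0.5 -109.   100.7] F [ 0.4 -0.3  3.3] gap -0.2 t 9.25
axes in jig
 [[ 0.     0.002  1.   ]
 [-0.002  1.    -0.002]
 [-1.    -0.002  0.   ]]
shift [100.5 109.2   0.3]
scale 4.0
```

View pics/s10.png

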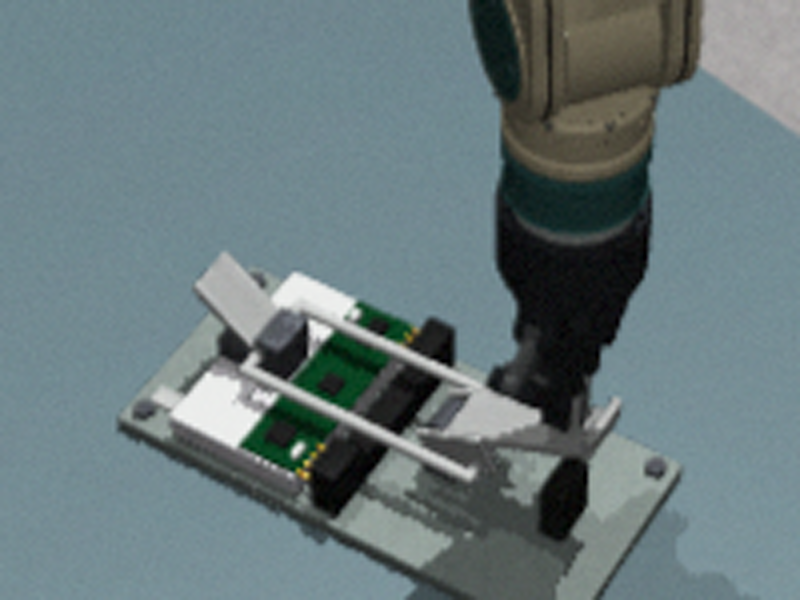

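Hooked and closing; keep pressing to flat.

Emit:
step_arm(commands=[[0,0.005,-0.003,0,0],[0,0.01,-0.0045,0,0],[0,0.015,-0.0055,0,0],[0,0.019,-0.006,0,0],[0,0.021,-0.006,0,0],[0,0.021,-0.006,0,0]])

```text
time_s: 9.8
tcp_pos: [556.6, -158.1, 68.4]
orientation: [2.358, 1.569, 2.641]
contact_force: [-0.2, -0.1, 0.6]
finger_gap: 0.0
```

```bash
python3 go.py 0 0 0
```

```text
TCP jig [  -1.3 -112.6   68.4] grasp [  -1.3 -112.6   79.4] F [-0.2 -0.1  0.6] gap 0.0 t 9.8
axes in jig
 [[-0.001  0.     1.   ]
 [ 0.001  1.    -0.   ]
 [-1.     0.001 -0.001]]
shift [ 79.5 112.5   1.4]
```

Emit:
step_arm(commands=[[0,0.001,0,0,0],[0,0.002,0,0,0],[0,0.003,0,0,0],[0,0.003,0,0,0]])

```text
time_s: 10.13
tcp_pos: [557.2, -158.5, 66.2]
orientation: [1.629, 1.571, 1.912]
contact_force: [-0.3, -0.4, 0.9]
finger_gap: -0.1
```

```bash
python3 snap.py side s11 215 185 415 335;python3 snap.py scene c11 235 145 395 265
```

```text
scale 4.0
scale 5.0
```

View pics/s11.png

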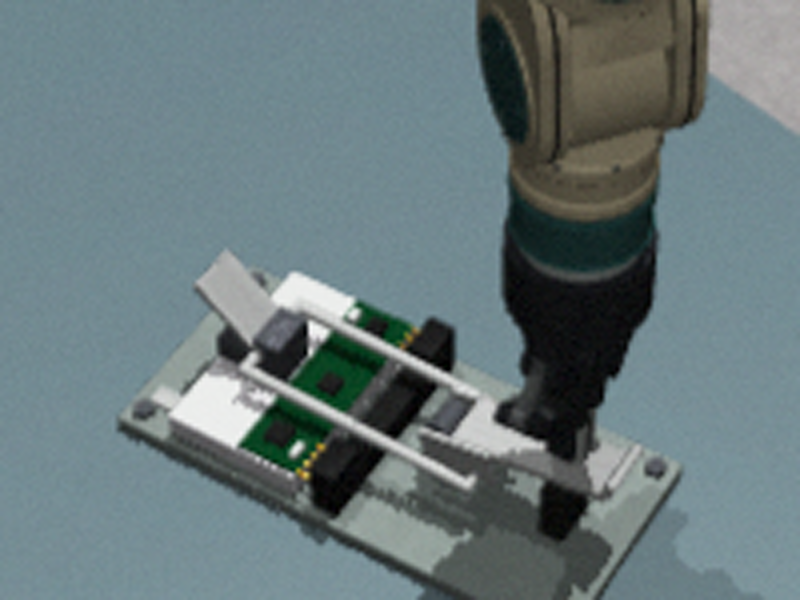

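View pics/c11.png

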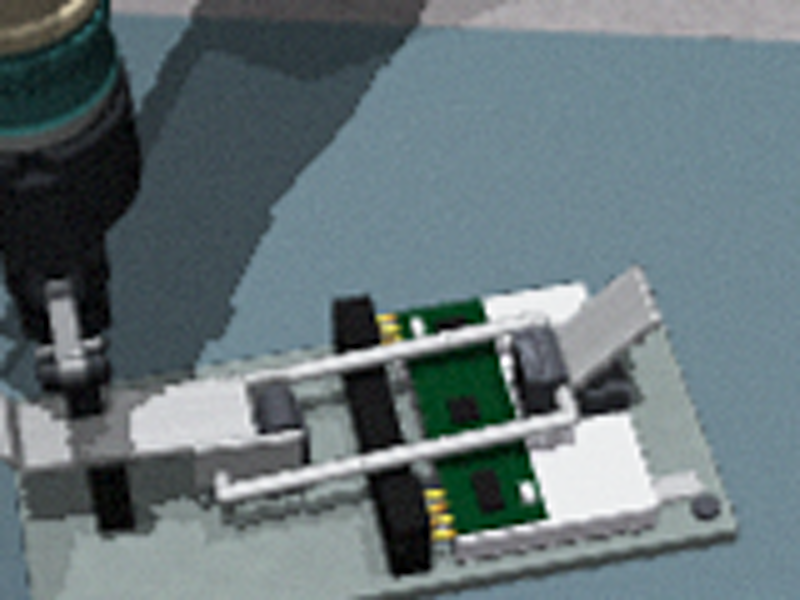

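Emit:
step_arm(commands=[[0,0.001,0,0,0],[0,0.002,0,0,0],[0,0.003,0,0,0],[0,0.003,0,0,0]])

```text
time_s: 10.57
tcp_pos: [557.0, -158.5, 63.0]
orientation: [2.383, 1.57, 2.666]
contact_force: [-0.5, 0.4, -0.0]
finger_gap: -0.1
```

```bash
python3 - <<'E'
from tool import *
def at(f,u,v):
    Z=np.load(f); d=np.median(Z['d'][v-1:v+2,u-1:u+2]); c=d*np.linalg.inv(Z['mtx'])@[u,v,1]; return jig(P,Z['R'].T@(c-Z['t'])).round(1)
# c11 crop scale5 offset 235,145 ; s11 scale4 offset 215,185
for x,y in ((180,420),(230,405),(150,430),(40,440),(25,425)): print('scene',x,y,at('pics/c11.npz',235+x//5,145+y//5))
for x,y in ((500,430),(530,440),(490,420),(605,465),(600,480)): print('side',x,y,at('pics/s11.npz',215+x//4,185+y//4))
for x,y in ((300,180),):pass
# reference: plate top
print('plate',at('pics/c11.npz',235+250//5,145+550//5))
for th in (0,.05,.1,.2):
    for r,h in((60,10),(30,10)): print(th,r,-35-r*np.cos(th)+h*np.sin(th),52+r*np.sin(th)+h*np.cos(th))
E
```

```text
scene 180 420 [  6.1 -75.4  66.6]
scene 230 405 [ -1.  -53.7  62.3]
scene 150 430 [  8.8 -88.2  66.8]
scene 40 440 [   6.5 -132.9   69.4]
scene 25 425 [  -1.2 -138.    71.2]
side 500 430 [  0.1 -68.9  66.8]
side 530 440 [ -2.3 -88.   71.5]
side 490 420 [  2.8 -59.6  64.8]
side 605 465 [   2.  -132.6   75.6]
side 600 480 [  -8.5 -136.    75.7]
plate [ 38.7 -55.3  12.9]
0 60 -95.0 62.0
0 30 -65.0 62.0
0.05 60 -94.4252239309912 64.98625276019037
0.05 30 -64.4627161191422 63.486877682070016
0.1 60 -93.70191575021326 67.94004665158995
0.1 30 -63.85179079187249 64.9450441521851
0.2 60 -91.81730136252388 73.7208256261161
0.2 30 -62.41530402728663 67.76074570226424
```

```bash
python3 snap.py side s12 315 255 395 315;python3 snap.py scene c12 225 195 325 270; python3 - <<'E'
from tool import *
print(arm.tcp_to_tips)
def at(f,u,v):
    Z=np.load(f); d=np.median(Z['d'][v-1:v+2,u-1:u+2]); c=d*np.linalg.inv(Z['mtx'])@[u,v,1]; return jig(P,Z['R'].T@(c-Z['t'])).round(1)
for x,y in ((180,420),(230,405),(150,430),(40,440),(25,425)): print('scene',x,y,at('pics/c12.npz',235+x//5,145+y//5))
for x,y in ((500,430),(530,440),(490,420),(605,465),(600,480)): print('side',x,y,at('pics/s12.npz',215+x//4,185+y//4))
E
```

```text
scale 10.0
scale 8.0
8.0
scene 180 420 [  2.2 -75.3  61.9]
scene 230 405 [ -0.5 -53.7  62.9]
scene 150 430 [  5.4 -88.2  62.6]
scene 40 440 [   1.8 -133.3   63.7]
scene 25 425 [  -7.8 -138.6   63.3]
side 500 430 [  1.6 -68.   64.5]
side 530 440 [  2.7 -85.2  64.1]
side 490 420 [  3.4 -59.3  63.9]
side 605 465 [  11.  -128.2   62.3]
side 600 480 [   1.3 -131.2   61. ]
```

View pics/s12.png

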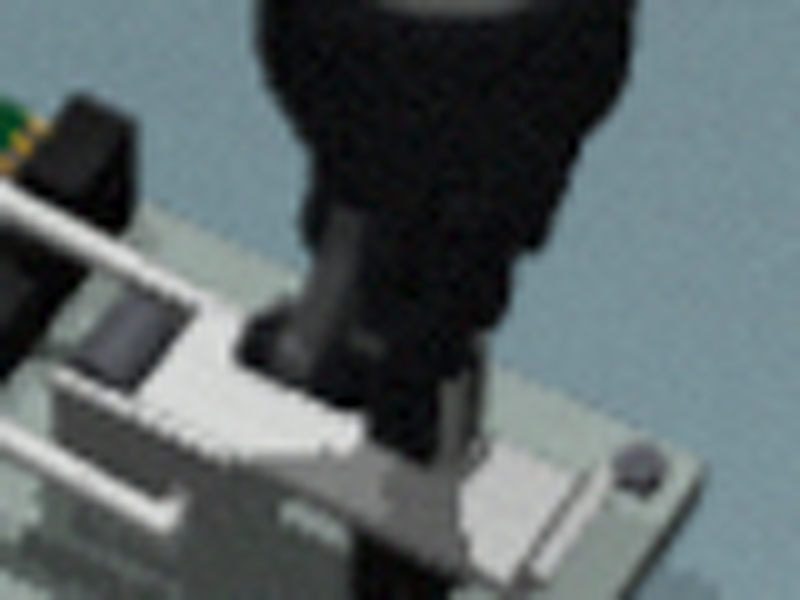

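View pics/c12.png

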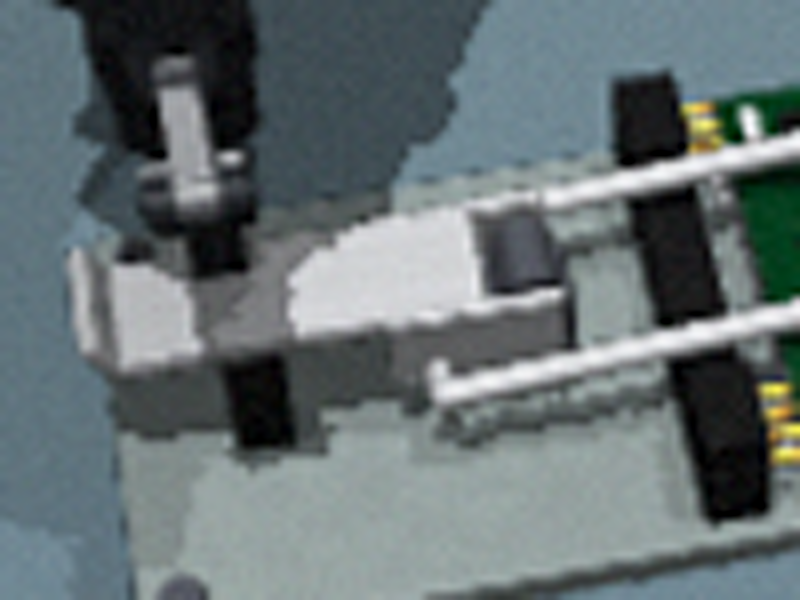

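Emit:
step_arm(commands=[[0,0.001,0,0,0],[0,0.002,0,0,0],[0,0.003,0,0,0],[0,0.003,0,0,0]])

```text
time_s: 11.0
tcp_pos: [557.0, -158.5, 60.0]
orientation: [2.526, 1.57, 2.808]
contact_force: [0.5, -0.3, -0.4]
finger_gap: 0.2
```

```bash
python3 go.py 0 0 0; python3 snap.py wrist w13; python3 snap.py side s13 315 255 395 315; python3 - <<'E'
from tool import *
st=arm.get_state(); A=R(st)
Z=np.load('pics/s13.npz')
for d in (0,8): print(d,(proj(Z,st['tcp_pos']+d*A[:,0])-[315,255])*10)
for x,y,z in ((0,-112,62),(-17,-112,62),(17,-112,62)): print((proj(Z,tow(P,(x,y,z)))-[315,255])*10)
E
```

```text
TCP jig [  -1.  -113.1   60. ] grasp [  -1.  -113.1   71. ] F [ 0.5 -0.3 -0.4] gap 0.2 t 11.0
axes in jig
 [[-0.     0.001  1.   ]
 [ 0.     1.    -0.001]
 [-1.     0.    -0.   ]]
shift [ 71.  113.1   1. ]
scale 10.0
0 [422.68611876 474.81508243]
8 [421.58461603 496.78738167]
[420.08872892 464.62804899]
[381.35943187 518.66731725]
[458.2510972  411.37982055]
```

View pics/w13.png

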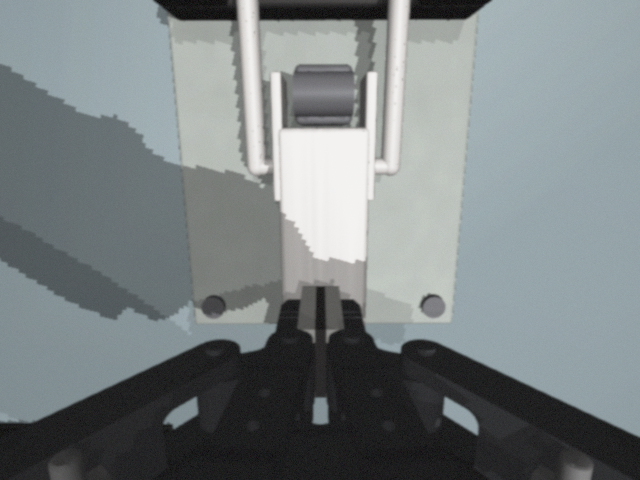

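View pics/s13.png

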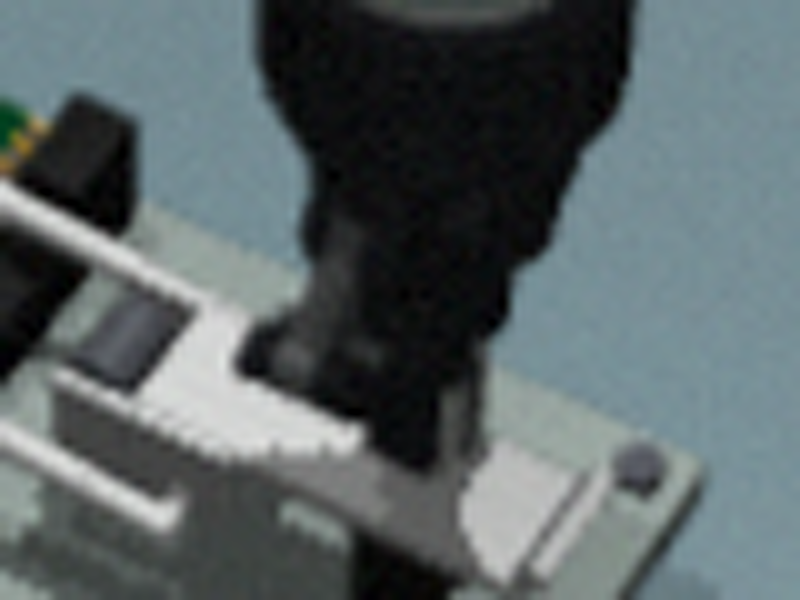

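```bash
python3 - <<'E'
from tool import *
def at(f,u,v):
    Z=np.load(f); d=Z['d'][v,u]; c=d*np.linalg.inv(Z['mtx'])@[u,v,1]; return jig(P,Z['R'].T@(c-Z['t'])).round(1)
for v in range(290,310): print(v,[tuple(at('pics/s13.npz',u,v)) for u in (356,358,360)])
E
```

```text
290 [(np.float64(-15.7), np.float64(-116.4), np.float64(122.7)), (np.float64(-15.3), np.float64(-120.8), np.float64(125.0)), (np.float64(-11.9), np.float64(-123.8), np.float64(123.2))]
291 [(np.float64(-18.2), np.float64(-117.8), np.float64(122.9)), (np.float64(-12.5), np.float64(-119.5), np.float64(117.7)), (np.float64(-11.3), np.float64(-123.6), np.float64(119.2))]
292 [(np.float64(-26.2), np.float64(-122.1), np.float64(131.2)), (np.float64(-16.1), np.float64(-121.5), np.float64(119.6)), (np.float64(-11.5), np.float64(-123.8), np.float64(116.1))]
293 [(np.float64(-32.5), np.float64(-125.4), np.float64(137.0)), (np.float64(-12.7), np.float64(-119.9), np.float64(111.4)), (np.float64(-11.1), np.float64(-123.8), np.float64(112.3))]
294 [(np.float64(-28.6), np.float64(-123.5), np.float64(128.1)), (np.float64(-12.6), np.float64(-119.9), np.float64(107.9)), (np.float64(-8.0), np.float64(-122.3), np.float64(104.3))]
295 [(np.float64(-28.3), np.float64(-123.5), np.float64(124.4)), (np.float64(-9.7), np.float64(-118.6), np.float64(100.3)), (np.float64(-5.8), np.float64(-121.4), np.float64(97
[... 1830 characters left out ...]
 np.float64(-115.3), np.float64(59.5)), (np.float64(-9.9), np.float64(-120.0), np.float64(62.5)), (np.float64(-5.4), np.float64(-122.6), np.float64(59.1))]
307 [(np.float64(-12.8), np.float64(-116.8), np.float64(60.0)), (np.float64(-11.9), np.float64(-121.2), np.float64(62.1)), (np.float64(-8.2), np.float64(-124.1), np.float64(59.8))]
308 [(np.float64(-14.6), np.float64(-117.9), np.float64(59.3)), (np.float64(-11.9), np.float64(-121.3), np.float64(58.6)), (np.float64(-12.5), np.float64(-126.4), np.float64(62.8))]
309 [(np.float64(-16.0), np.float64(-118.7), np.float64(57.8)), (np.float64(-13.4), np.float64(-122.2), np.float64(57.1)), (np.float64(-11.9), np.float64(-126.3), np.float64(58.4))]
```

Emit:
step_arm(commands=[[0,0.002,0,0,0],[0,0.004,0,0,0],[0,0.004,0,0,0]])

```text
time_s: 11.35
tcp_pos: [556.9, -158.4, 55.7]
orientation: [2.456, 1.57, 2.739]
contact_force: [-1.1, -0.3, 0.2]
finger_gap: -0.3
```

Emit:
step_arm(commands=[[0,0.002,0,0,0],[0,0.003,0,0,0],[0,0.003,0,0,0]])

```text
time_s: 11.6
tcp_pos: [557.0, -158.5, 52.9]
orientation: [2.508, 1.57, 2.791]
contact_force: [-1.2, 0.6, 1.0]
finger_gap: -0.1
```

Emit:
step_arm(commands=[[0,0.001,0,0,0],[0,0.002,0,0,0],[0,0.003,0,0,0],[0,0.003,0,0,0]])

```text
time_s: 11.93
tcp_pos: [557.1, -158.5, 50.0]
orientation: [2.462, 1.57, 2.745]
contact_force: [0.4, 0.9, -0.5]
finger_gap: 0.1
```

```bash
python3 snap.py side s14 315 255 395 315
```

```text
scale 10.0
```

View pics/s14.png

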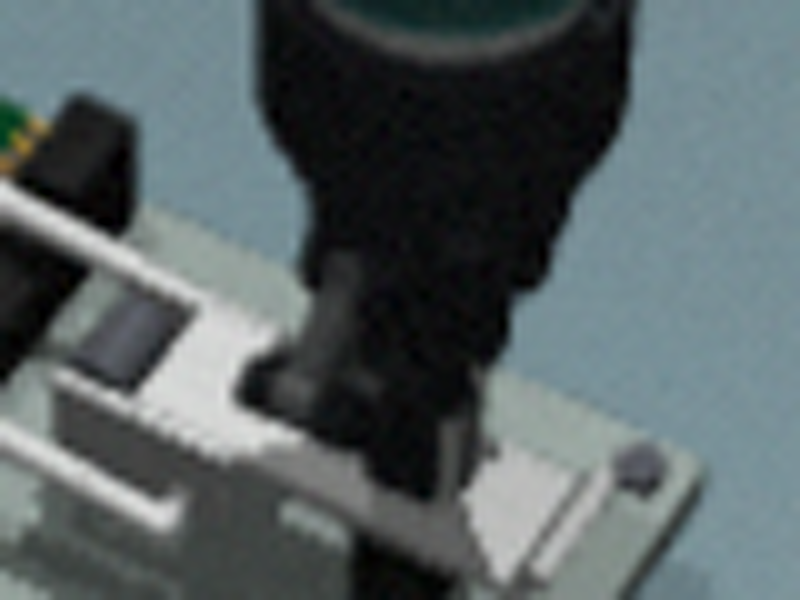

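Emit:
step_arm(commands=[[0,0.001,0,0,0],[0,0.002,0,0,0],[0,0.003,0,0,0],[0,0.003,0,0,0]])

```text
time_s: 12.32
tcp_pos: [557.5, -158.7, 49.3]
orientation: [-0.831, 1.57, -0.548]
contact_force: [-4.2, 1.6, 11.9]
finger_gap: -0.2
```

Emit:
step_arm(commands=[[0,0.001,0,0,0],[0,0.002,0,0,0],[0,0.002,0,0,0]])

```text
time_s: 12.57
tcp_pos: [557.6, -158.7, 49.1]
orientation: [-0.839, 1.57, -0.556]
contact_force: [-7.3, 2.7, 22.4]
finger_gap: 0.2
```

Emit:
step_arm(commands=[[0,-0.01,0,0,0],[0,-0.04,0,0,0],[0,-0.08,0,0,0],[0,-0.12,0,0,0],[0,-0.16,0,0,0],[0,-0.16,-0.03,0,0],[0,-0.16,-0.07,0,0],[0,-0.16,-0.1,0,0],[0,-0.16,-0.1,0,0],[0,-0.16,-0.1,0,0],[0,-0.16,-0.1,0,0],[0,-0.16,-0.1,0,0]])

```text
time_s: 13.57
tcp_pos: [584.6, -253.5, 204.9]
orientation: [2.131, 1.569, 2.414]
contact_force: [-0.9, 0.5, -0.2]
finger_gap: -0.2
```

```bash
python3 go.py 0 0 0|head -1; python3 snap.py side s15 215 185 415 335;python3 snap.py scene c15 235 145 395 265;cp pics/c15.npz pics/x.npz; python3 - <<'E'
import cv2,numpy as np
cv2.imwrite('pics/full15.png',np.load('pics/c15.npz')['im'])
from tool import *
def at(f,u,v):
    Z=np.load(f); d=np.median(Z['d'][v-1:v+2,u-1:u+2]); c=d*np.linalg.inv(Z['mtx'])@[u,v,1]; return jig(P,Z['R'].T@(c-Z['t'])).round(1)
for x,y in ((180,420),(230,405),(150,430),(90,430),(40,440),(25,425)): print('scene',x,y,at('pics/c15.npz',235+x//5,145+y//5))
E
```

```text
TCP jig [  -1.1 -212.1  204.9] grasp [  -1.1 -212.1  215.9] F [-0.9  0.5 -0.2] gap -0.2 t 13.57
scale 4.0
scale 5.0
scene 180 420 [  2.9 -75.3  62.7]
scene 230 405 [ -0.7 -53.7  62.6]
scene 150 430 [  5.9 -88.2  63.3]
scene 90 430 [   0.4 -112.5   63. ]
scene 40 440 [   0.9 -133.3   62.6]
scene 25 425 [  -8.3 -138.6   62.8]
```

View pics/s15.png

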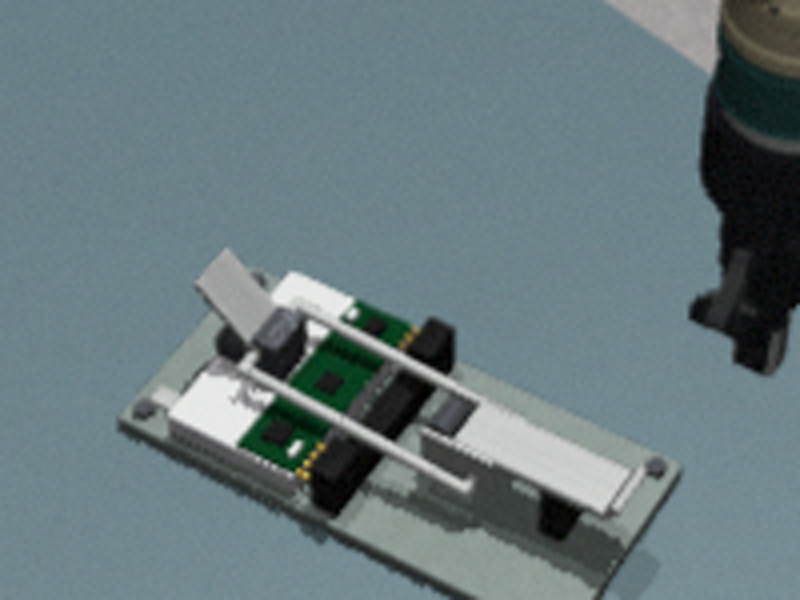

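View pics/c15.png

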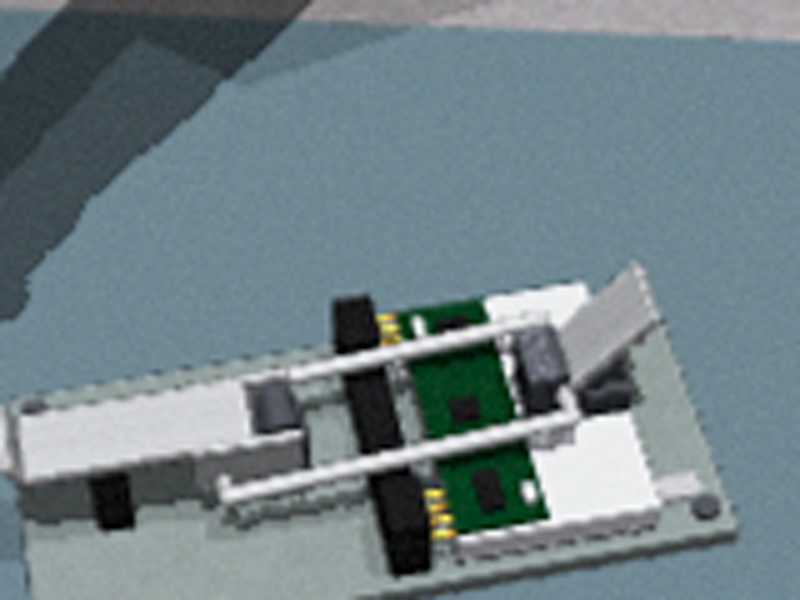

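View pics/full15.png

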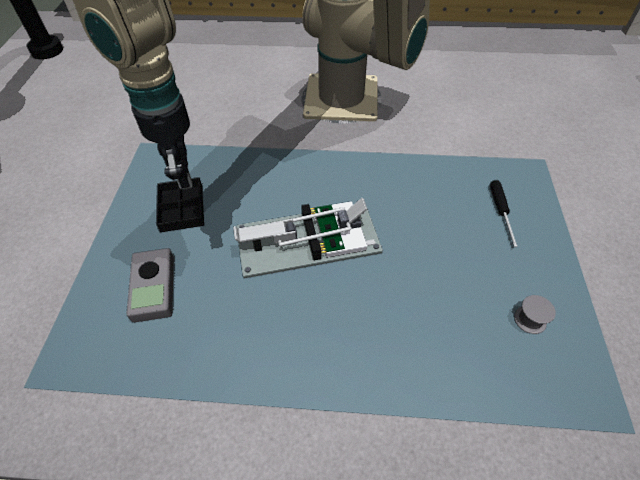

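```bash
python3 - <<'E'
from cell import arm
print(arm.close_job())
E
```

```text
the job is handed in; nothing more can be done
None
```

I hooked the loop under the keeper's lip, released the tongue and pushed the lever down with the shut fingers until it lay flat. Then I backed off and handed the job in at about 14 s of the 51 s allowed.

**Last checks, with the gripper clear:**
- **Lever:** its top face read 62.6–63.3 mm along its whole length, against 62 mm for flat. It had met a firm stop at about 22 N when pressed.
- **Hook:** the loop lies low behind the keeper. A bar that had come unhooked would have ridden up as the lever closed.
- **Carriage:** by eye it sits further in, towards home. I did not measure its final position.
- **Bystanders:** the screwdriver, reel, tray and meter appear in the same places as in the first picture.
- **Robot:** the force at the wrist is about zero, so it is touching nothing.

**One disagreement:** while I pressed the flat lever, the shut fingertips touched about 20 mm lower in TCP height than the stated 8 mm tip offset predicts. I did not find the cause. I relied on the force readings and pictures instead, and the result was not affected.

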